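# Make up two lots for a house sale

## Task

Make up the two lots for the house sale. The supper-table lot is the pepper mill, the low fluted candle holder and the cork-lidded jar, in the box with three compartments; the mantelpiece lot is the tall candlestick and the clock, in the box with two compartments; every piece stands upright on the floor of a compartment of its own. Set the pieces down gently rather than drop them, tip none of them over, and leave the mug, the bud vase and the speaker where they stand.

Things in the scene. Friction and masses are not known exactly. Their poses are not given: they have to be found in the camera images.
- pepper_mill: Pepper mill of dark turned wood, round, 139 mm tall: foot 54 mm across, narrow waist, then a straight round head 48 mm across from 92 to 118 mm high, with a small steel knob on top. Grip it by the head. About 0.2 kg. Origin: centre of its underside, z up.
- low_holder: Low white ceramic candle holder, a squat fluted cylinder 78 mm tall and 60 mm across at the rim (sides with fine upright ribs, 56 to 60 mm), with a wide shallow round recess (46 mm) in its top for a candle. About 0.25 kg. Origin: centre of its underside, z up.
- cork_jar: White ceramic storage jar with a cork lid that is fixed in it: smooth round body 60 mm across and 86 mm tall, cork 54 mm across on top, 104 mm tall in all. About 0.3 kg. Origin: centre of its underside, z up.
- candlestick: Tall white ceramic candlestick, 136 mm: round foot 58 mm across, thin stem (20 mm), and a straight round cup 40 mm across from 102 to 136 mm high with a 24 mm candle hole in its top. Grip it by the cup. About 0.3 kg. Origin: centre of its underside, z up.
- clock: Small upright desk clock, a steel box 38 mm deep (x) by 62 mm wide (y) by 86 mm tall with rounded edges, white dial on its -x face, black bar on its top. It can be gripped across its depth. About 0.25 kg. Origin: centre of its underside, z up.
- bud_vase: White ceramic bud vase, stays where it is: round belly 64 mm across, narrow neck (20 mm) with a small lip, 118 mm tall. Origin: centre of its underside, z up.
- mug: White ceramic mug, stays where it is: 76 mm across, 88 mm tall, with a handle at its +y side that reaches 67 mm from the axis. Origin: centre of its underside, z up.
- speaker: Blue cylindrical portable speaker with a pattern of grey lozenges, stays where it is: 58 mm across, 112 mm tall. Origin: centre of its underside, z up.
- box_three: Low open wooden box with three square compartments in a row, loose on the table, 262 by 94 mm outside (about 10 mm more at each end for a pull handle), 36 mm tall, 0.9 kg. Origin: centre of its underside; x along the row. The compartments are 78 mm square inside, their centres at x = -84, 0 and +84 mm, y = 0; their floor is 8 mm above the underside, so the walls (8 mm thick) stand 28 mm above it and the dividers (6 mm thick) 24 mm.
- box_two: Low open wooden box of the same make with two square compartments in a row, 178 by 94 mm outside, 36 mm tall, 0.6 kg. Origin: centre of its underside; x along the row. Compartments 78 mm square inside, their centres at x = -42 and +42 mm, y = 0; floor 8 mm above the underside.

How it is judged (in metres and radians):
At the end, for the whole second after the job is handed in: Each piece stands in a compartment of its lot's box: centre within 23 mm of the compartment's centre along box x and y, underside within 4 mm of its floor, tilt under 0.08 rad, released, at rest; mug, bud vase and speaker within 30 mm of where they began ((x of pepper_mill in the frame of box_three between -0.107 and -0.061 m or x of pepper_mill in the frame of box_three between -0.023 and 0.023 m or x of pepper_mill in the frame of box_three between 0.061 and 0.107 m) and y of pepper_mill in the frame of box_three between -0.023 and 0.023 m and z of pepper_mill in the frame of box_three between 0.004 and 0.012 m and angle between each of pepper_mill, low_holder, cork_jar, candlestick, clock's own z axis and vertical below 0.08 rad and linear speed of each of pepper_mill, low_holder, cork_jar, candlestick, clock below 0.02 m/s and angular speed of each of pepper_mill, low_holder, cork_jar, candlestick, clock below 0.1 rad/s and (x of low_holder in the frame of box_three between -0.107 and -0.061 m or x of low_holder in the frame of box_three between -0.023 and 0.023 m or x of low_holder in the frame of box_three between 0.061 and 0.107 m) and y of low_holder in the frame of box_three between -0.023 and 0.023 m and z of low_holder in the frame of box_three between 0.004 and 0.012 m and (x of cork_jar in the frame of box_three between -0.107 and -0.061 m or x of cork_jar in the frame of box_three between -0.023 and 0.023 m or x of cork_jar in the frame of box_three between 0.061 and 0.107 m) and y of cork_jar in the frame of box_three between -0.023 and 0.023 m and z of cork_jar in the frame of box_three between 0.004 and 0.012 m and (x of candlestick in the frame of box_two between -0.065 and -0.019 m or x of candlestick in the frame of box_two between 0.019 and 0.065 m) and y of candlestick in the frame of box_two between -0.023 and 0.023 m and z of candlestick in the frame of box_two between 0.004 and 0.012 m and (x of clock in the frame of box_two between -0.065 and -0.019 m or x of clock in the frame of box_two between 0.019 and 0.065 m) and y of clock in the frame of box_two between -0.023 and 0.023 m and z of clock in the frame of box_two between 0.004 and 0.012 m and distance of each of bud_vase, mug, speaker from where it was at the start of the episode below 0.03 m); the robot touches nothing.
It fails at once if one of the five pieces is dropped (falls freely from more than about 15 mm) ((contact force between pepper_mill and anything else below 0.02 N and linear speed of pepper_mill above 0.55 m/s) or (contact force between low_holder and anything else below 0.02 N and linear speed of low_holder above 0.55 m/s) or (contact force between cork_jar and anything else below 0.02 N and linear speed of cork_jar above 0.55 m/s) or (contact force between candlestick and anything else below 0.02 N and linear speed of candlestick above 0.55 m/s) or (contact force between clock and anything else below 0.02 N and linear speed of clock above 0.55 m/s)).
It fails at once if one of the eight wares is tipped over (angle between any of pepper_mill, low_holder, cork_jar, candlestick, clock, bud_vase, mug, speaker's own z axis and vertical above 0.7 rad).
It fails at once if mug, bud vase or speaker is pushed or carried off from its place (more than 30 mm) (distance of any of bud_vase, mug, speaker from where it was at the start of the episode above 0.03 m).
It also fails if it takes over 134 s, if anything falls off the work surface, if the arm or the gripper's body presses on something with over 40 N, if the wrist force passes 120 N, or if a joint passes its speed limit or range.

## Robot

A 6-joint arm with a two-finger parallel gripper is mounted at the origin on the work surface. World frame = base frame: x ahead of the robot, y to its left, z up, the work surface at z = 0. Lengths are in m, angles in degrees, forces in N, time in s.
With the tool pointing down it reaches from about 0.35 to 0.85 m from the base axis. Payload 8.1 kg.
Tool frame: the origin (TCP) lies at the very end of the fingers, on their centre line; the grasp point (between the pads) lies 19 mm behind it; z points along the fingers, y is the direction in which the jaws open and shut (so a half turn about z gives the same grasp; the last joint's range is limited). The gripper opens to 85 mm and grips with 20 to 120 N. Pads are 22 mm wide; open, the fingers measure 114 mm over their backs; the gripper's body (76 mm by 85 mm) begins 54 mm behind the grasp point. The pads swing forward as they close: fully open they stand 13 mm farther back than shut.
Start: joints at [63.002, 7.471, 85.268, -0, 87.261, -4.893], TCP at [0.226, 0.556, 0.231] pointing down, gripper open.
Joint ranges: [-169.43, 169.43], [-51.17, 129.36], [1.28, 143.12], [-76.62, 256.62], [0, 156.53], [-152.29, 152.29]. Speed limits (degrees/s): [136.94, 136.94, 159.86, 180, 180, 180].

## Interface

Orientations are given as a 3x3 rotation matrix whose columns are the frame's x, y, z axes.
In Python, from workcell import ctrl gives the robot as it stands.
- The arm moves only by the tool jog_arm, never from a script. Its argument "targets" is a list that holds one entry, the list of rows, each a list of 5 numbers: the closure, from 0 (fully open) to 1 (shut), then the shift along the world's x, y, z in cm, then the turn about the world's z in rad. In form: [[[gripper, tx, ty, tz, turn], ...]]. A call has 1 to 10 rows; each row is the pose to reach, as a shift and turn from the pose commanded when the call began; what a row does not reach only later rows make up. A row lasts 1/10 s, in which the tool goes at most 50 mm and 8.59 degrees, less where a joint would pass 70% of its speed; a pose out of reach is approached as far as the arm can. A call with a gripper value outside its range is refused whole. The fingers move at their own pace and stop on an object; "squeeze" is the grip in N (left out, the last holds). Time passes only in rows, so rows that repeat a pose let the fingers close. It gives the time, the measured TCP pose, the force and the opening at its end, in the units of the state.
- ctrl.state(): the state, without advancing time (a new reading comes with each control period).
- ctrl.snapshot(name): name is "side" or "top" or "wrist"; returns the picture (480x640x3 uint8, red, green, blue); there is no depth.
- ctrl.camera_model(name): a dict with "camera_matrix" (3x3 intrinsics, pixels), "R" (3x3) and "t" (3): a world point X has camera coordinates R X + t. Camera axes: x right, y down, z forward; pixel columns grow to the right and rows downward; lengths in m; the calibration is good to about 2 mm. A picture is of the moment at which its call begins: read the wrist's pose just before it. camera_model takes no time and is no camera call; for the wrist camera it gives the pose at the moment of the call.
- ctrl.hand_in(): hands the job in, once; it reports no verdict.
The state is a dict: "t": time; "joints": joint angles; "joint_vel": joint speeds; "tau": joint torques, N m; "tool_pos": TCP position; "ee_rot": TCP orientation; "force": force on the tool from outside, world axes, zero at the start; "ft_torque": the same for the moment, N m; "grip_width": finger opening in m.
Only numpy, scipy, OpenCV 4.12 (cv2) and the standard library are available. Lean on these libraries where they do the work, as an engineer would, in place of code of your own. Each camera call takes 0.05 s, during which the arm holds its last target.

## Working session

There is one attempt and no reset: what is moved stays moved. The work goes in short steps, Python scripts to look and compute and a tool call to move; the robot and the scene stay as the last step left them, time stands still between calls to the robot, and variables do not carry over. Pictures are saved under pics/ and viewed, and the job is handed in when it is done.

Besides the shell and the picture viewer there is one more tool, called after ">>>" as name([rows], argument=value, ...), one row to a line, values as JSON. jog_arm: Moves the arm, as the interface text tells. Its arguments: {"type":"object","properties":{"targets":{"type":"array","items":{"type":"array","items":{"type":"array","items":{"type":"number"}}}},"squeeze":{"type":"number"}},"required":["targets"]}

```bash
mkdir -p pics
python3 - <<'E'
from workcell import ctrl
import cv2
for n in("top","side"):
    im=ctrl.snapshot(n); cv2.imwrite(f"pics/{n}0.png",im[:,:,::-1])
    m=ctrl.camera_model(n); print(n,m)
s=ctrl.state();print(s)
E
```

```text
top {'camera_matrix': array([[463.69550469,   0.        , 323.90709596],
       [  0.        , 463.69550469, 235.1051378 ],
       [  0.        ,   0.        ,   1.        ]]), 'R': array([[-0.00703289, -0.99997073, -0.00301207],
       [-0.99859327,  0.00718145, -0.0525348 ],
       [ 0.05255489,  0.00263836, -0.99861455]]), 't': array([-0.0149475 ,  0.54145015,  0.89734742])}
side {'camera_matrix': array([[589.86872891,   0.        , 321.45134153],
       [  0.        , 589.86872891, 241.22126609],
       [  0.        ,   0.        ,   1.        ]]), 'R': array([[-0.97670606, -0.2145009 , -0.00588569],
       [-0.12972388,  0.61208783, -0.78007705],
       [ 0.17092979, -0.76114246, -0.62565578]]), 't': array([0.53794161, 0.09270233, 0.8874205 ])}
{'t': 0.1, 'joints': array([ 6.30036042e+01,  7.51270837e+00,  8.53242782e+01, -2.63894304e-04,
        8.72622072e+01, -4.89309004e+00]), 'joint_vel': array([-0.05044082, -0.01870035, -0.13624973,  0.02347207, -0.0041817 ,
       -0.028426  ]), 'tau': array([ 1.03862803e-03, -5.70944953e+01, -5.01946127e+01,  8.27263761e-06,
        7.89517129e-03,  5.95578422e-05]), 'tool_pos': array([0.22551541, 0.55545568, 0.23031738]), 'ee_rot': array([[-9.26506951e-01,  3.76276837e-01, -7.81777446e-04],
       [ 3.76277622e-01,  9.26505675e-01, -1.54469813e-03],
       [ 1.43087111e-04, -1.72533892e-03, -9.99998501e-01]]), 'force': array([ 0.27945804,  0.34461599, -0.14910515]), 'ft_torque': array([-0.00115754,  0.0023132 ,  0.00088494]), 'grip_width': 0.08511804030608662}
```

View pics/top0.png

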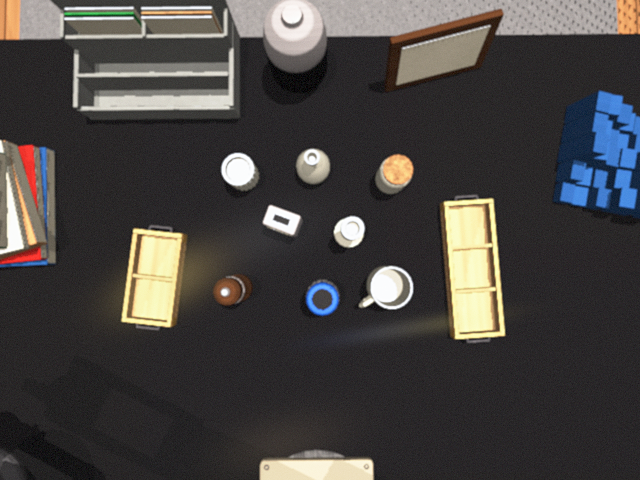

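View pics/side0.png

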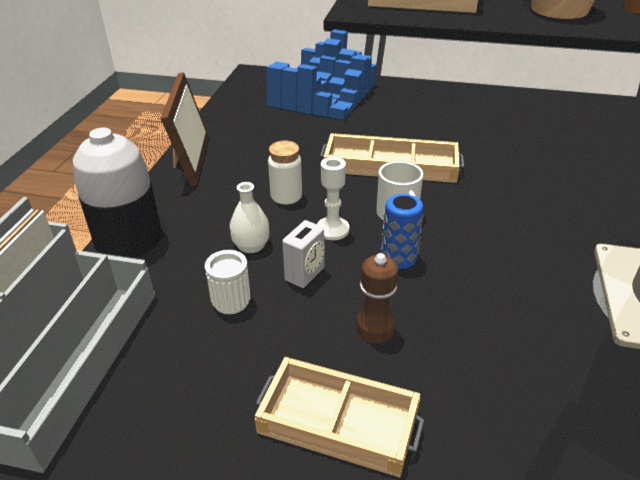

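The top view shows box_two left (~155,278) and box_three right (~473,268). The pieces are holder (239,170), jar (395,172), clock (282,220), candlestick (349,232) and mill (231,290). Next I'll zoom in for exact pixels.

Run:
```python
import cv2
im=cv2.imread("pics/top0.png")
def crop(n,x0,y0,w,h,k):
    c=cv2.resize(im[y0:y0+h,x0:x0+w],None,fx=k,fy=k,interpolation=cv2.INTER_CUBIC)
    for x in range((x0//10+1)*10,x0+w,10):
        cv2.line(c,((x-x0)*k,0),((x-x0)*k,6 if x%50 else 16),(0,255,255),1)
        if x%20==0: cv2.putText(c,str(x),((x-x0)*k-10,25),0,.35,(0,255,255),1)
    for y in range((y0//10+1)*10,y0+h,10):
        cv2.line(c,(0,(y-y0)*k),(6 if y%50 else 16,(y-y0)*k),(0,255,255),1)
        if y%20==0: cv2.putText(c,str(y),(10,(y-y0)*k+4),0,.35,(0,255,255),1)
    cv2.imwrite(n,c)
crop("pics/c1.png",205,140,160,120,5)
crop("pics/c2.png",305,140,130,120,5)
crop("pics/c3.png",110,215,160,120,5)
crop("pics/c4.png",390,185,150,170,3)
crop("pics/c5.png",290,220,150,110,5)
```

```text
(no output)
```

View pics/c1.png

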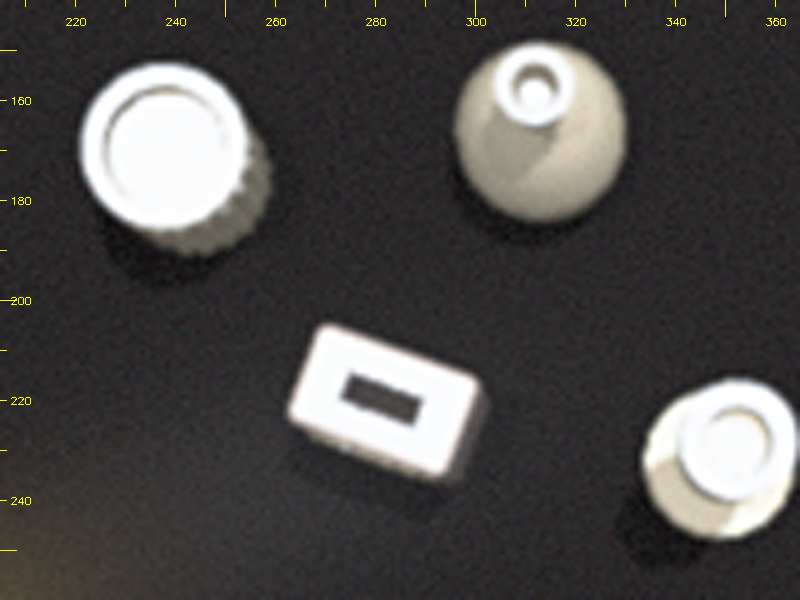

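View pics/c2.png

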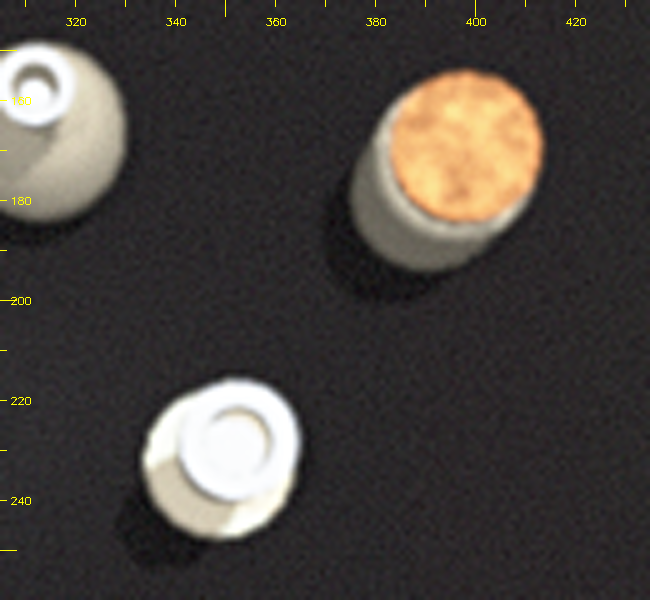

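View pics/c3.png

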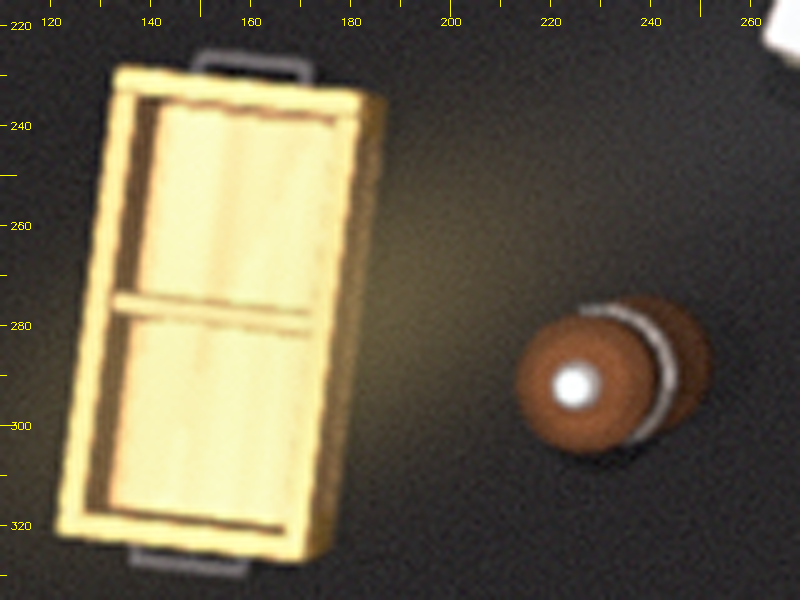

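View pics/c4.png

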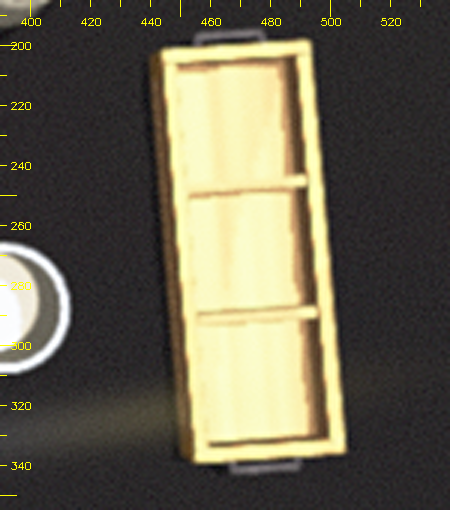

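View pics/c5.png

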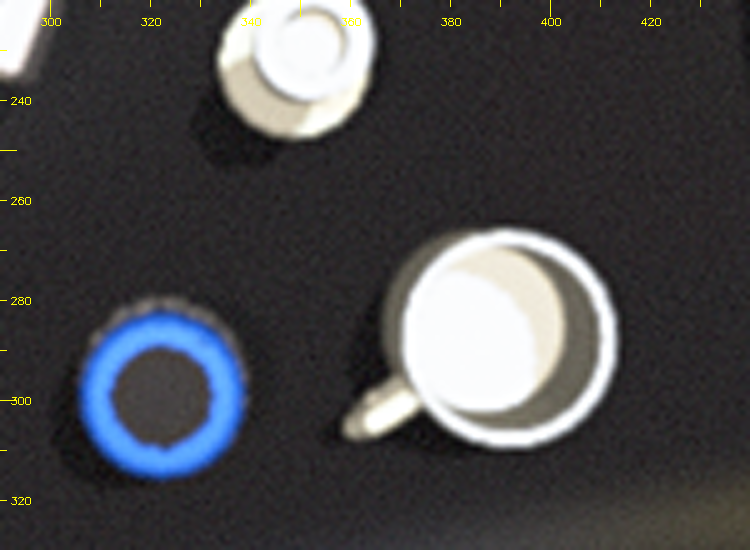

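The crops show clear rims for each ware and clear box corners. I'll convert these to world coordinates and check them by reprojecting into the side view.

```bash
cat > h.py <<'E'
import numpy as np, cv2
from workcell import ctrl
def ray(m,uv,z):
    K,R,t=m["camera_matrix"],m["R"],m["t"]
    d=R.T@np.linalg.inv(K)@np.array([uv[0],uv[1],1.]); c=-R.T@t
    return c+d*(z-c[2])/d[2]
def proj(m,X):
    p=m["camera_matrix"]@(m["R"]@np.array(X)+m["t"]); return p[:2]/p[2]
E
python3 - <<'E'
from h import *
m=ctrl.camera_model("top"); s=ctrl.camera_model("side")
im=cv2.imread("pics/side0.png")
P=dict(holder=((237.5,169),.078,.03),clock=((281.6,219.6),.086,0),stick=((352.8,227.8),.136,.02),jar=((398.2,169),.104,.027),mill=((227,292),.118,.024),vase=((312.3,156.7),.118,.008),speaker=((322.5,299),.112,.029),mug=((392,287.5),.088,.038))
a=np.linspace(0,2*np.pi,60)
def poly(pts): cv2.polylines(im,[np.round([proj(s,p) for p in pts]).astype(int)],True,(0,0,255),1)
for k,(uv,z,r) in P.items():
    X=ray(m,uv,z); print(k,X.round(4),np.linalg.norm(X[:2]).round(3))
    if r: poly([X+[r*np.cos(b),r*np.sin(b),0] for b in a])
    poly([[X[0]+.005*np.cos(b),X[1]+.005*np.sin(b),0] for b in a])
for k,c,z in(("clock",[(268.6,203.6),(301.2,215.6),(294.5,236),(262,223.5)],.086),("two",[(132.6,228.6),(182.6,233.4),(171,327),(121.4,321.6)],.036),("three",[(444,202.7),(493.7,198.3),(505,335.7),(454,339.3)],.036)):
    W=np.array([ray(m,q,z) for q in c]); poly(W)
    print(k,W.mean(0).round(4),"sides",[np.linalg.norm(W[i]-W[(i+1)%4]).round(4) for i in range(4)])
    for i in range(4):
        d=W[(i+1)%4]-W[i]; print("  ang",np.degrees(np.arctan2(d[1],d[0])).round(1))
cv2.imwrite("pics/side0o.png",im)
E
```

```text
holder [0.6611 0.1394 0.078 ] 0.676
clock [0.5663 0.0576 0.086 ] 0.569
stick [ 0.547  -0.0684  0.136 ] 0.551
jar [ 0.6538 -0.1524  0.104 ] 0.671
mill [0.4384 0.1494 0.118 ] 0.463
vase [6.74e-01 4.00e-04 1.18e-01] 0.674
speaker [ 0.4247 -0.0158  0.112 ] 0.425
mug [ 0.4424 -0.1406  0.088 ] 0.464
clock [0.5662 0.0576 0.086 ] sides [np.float64(0.0632), np.float64(0.039), np.float64(0.0633), np.float64(0.0381)]
  ang -110.7
  ang 161.6
  ang 68.6
  ang -18.4
two [0.4616 0.3105 0.036 ] sides [np.float64(0.0968), np.float64(0.1792), np.float64(0.0952), np.float64(0.1782)]
  ang -95.9
  ang 173.4
  ang 83.5
  ang -6.0
three [ 0.4743 -0.3053  0.036 ] sides [np.float64(0.0961), np.float64(0.2623), np.float64(0.0969), np.float64(0.2606)]
  ang -85.3
  ang -176.8
  ang 93.6
  ang 3.0
```

View pics/side0o.png

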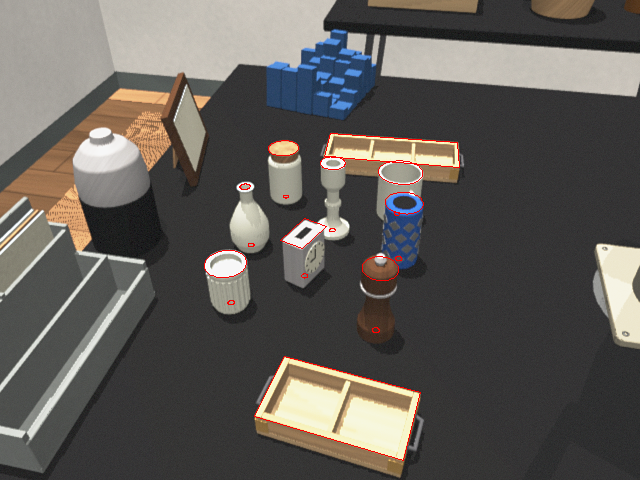

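The reprojections match the side view to within a couple of pixels. I'll do the mill first, starting with a move above it.

>>> jog_arm([
  [[0,2,-4,0,0.03],[0,4.2,-8.1,0,0.06],[0,6.3,-12.2,0,0.1],[0,8.5,-16.3,0,0.15],[0,10.6,-20.3,0,0.2],[0,12.7,-24.4,0,0.25],[0,14.8,-28.5,0,0.3],[0,17,-32.6,0,0.3],[0,19.1,-36.7,0,0.3],[0,21.2,-40.7,0,0.3]],
], squeeze=50)

```text
t: 1.1
tool_pos: [0.4381, 0.147, 0.2311]
ee_rot: [[-0.996, 0.086, -0.0], [0.086, 0.996, 0.0], [0.0, 0.0, -1.0]]
force: [0.6, 1.5, -0.0]
grip_width: 0.0854
```

>>> jog_arm([
  [[0,0,0,0,0],[0,0,0,0,0]],
])

```text
t: 1.3
tool_pos: [0.4378, 0.1481, 0.2309]
ee_rot: [[-0.996, 0.089, -0.001], [0.089, 0.996, 0.0], [0.001, 0.0, -1.0]]
force: [-0.1, -0.1, -0.0]
grip_width: 0.0852
```

Run:
```python
from h import *
s=ctrl.state();print(s['tool_pos'],s['ee_rot'][:,1],s['joints'])
im=ctrl.snapshot("wrist"); cv2.imwrite("pics/w1.png",im[:,:,::-1])
m=ctrl.camera_model("wrist");print(m, proj(m,[.4384,.1494,.139]),proj(m,s['tool_pos']))
```

```text
[0.43777812 0.14805767 0.23087624] [8.87595050e-02 9.96053083e-01 7.96310964e-05] [ 1.23076609e+01 -1.43402575e+01  1.06251622e+02  2.16298581e-02
  8.81423636e+01 -7.26008064e+01]
{'camera_matrix': array([[412.7503161 ,   0.        , 320.19249726],
       [  0.        , 412.7503161 , 237.65693205],
       [  0.        ,   0.        ,   1.        ]]), 'R': array([[ 8.62855945e-02,  9.96270381e-01,  3.53392008e-04],
       [ 9.58586114e-01, -8.31184383e-02,  2.72404087e-01],
       [ 2.71417497e-01, -2.31657919e-02, -9.62182877e-01]]), 't': array([-0.18685833, -0.44268593,  0.26276247])} [319.95820545 242.72795033] [316.23102844 310.53905795]
```

View pics/w1.png

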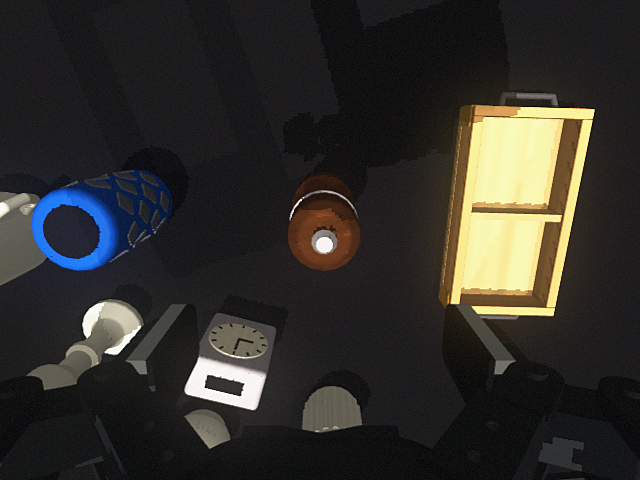

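The knob is at (324,242), about 2 mm to +y of my estimate. Now descend and grip the mill.

>>> jog_arm([
  [[0,0,0.2,-3,0],[0,0,0.2,-6,0],[0,0,0.2,-9,0],[0,0,0.2,-11.5,0],[0,0,0.2,-13.5,0],[0,0,0.2,-14.5,0],[0,0,0.2,-14.5,0],[1,0,0.2,-14.5,0],[1,0,0.2,-14.5,0],[1,0,0.2,-14.5,0]],
])

```text
t: 2.35
tool_pos: [0.439, 0.1512, 0.088]
ee_rot: [[-0.996, 0.086, 0.003], [0.086, 0.996, 0.0], [-0.003, 0.001, -1.0]]
force: [1.5, -1.1, 5.7]
grip_width: 0.0467
```

>>> jog_arm([
  [[1,0,0,0,0],[1,0,0,0,0],[1,0,0,0,0],[1,0,0,0,0]],
])

```text
t: 2.75
tool_pos: [0.439, 0.1511, 0.088]
ee_rot: [[-0.996, 0.086, 0.003], [0.086, 0.996, 0.001], [-0.003, 0.001, -1.0]]
force: [0.3, -0.1, 6.5]
grip_width: 0.0466
```

Run:
```python
from h import *
im=ctrl.snapshot("side"); cv2.imwrite("pics/s1.png",im[:,:,::-1])
```

```text
(no output)
```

View pics/s1.png

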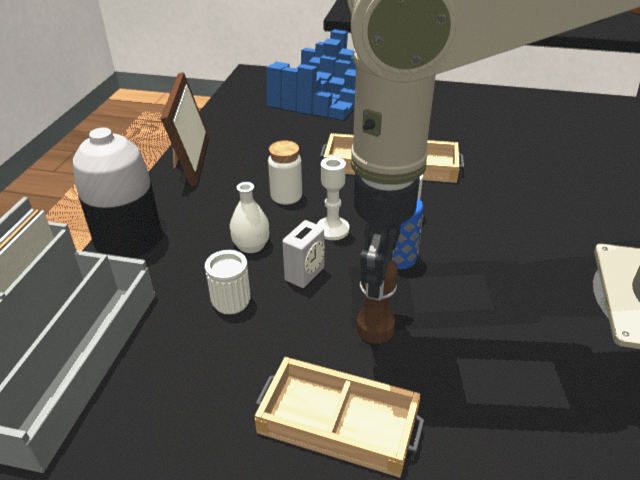

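The grip is 46.6 mm wide on the head. Lift and carry to the near compartment of box_three.

>>> jog_arm([
  [[1,0,0,0.5,0],[1,0,0,1.5,0],[1,0,0,3.5,0],[1,0,0,6,0],[1,0,0,9,0],[1,0,0,12,0],[1,0,0,14,0],[1,0,0,15,0],[1,0,-1,15,0],[1,-0.3,-3,15,0]],
])

```text
t: 3.8
tool_pos: [0.4344, 0.1208, 0.2354]
ee_rot: [[-0.996, 0.084, -0.001], [0.084, 0.996, -0.0], [0.001, -0.0, -1.0]]
force: [-0.3, -0.2, -2.1]
grip_width: 0.047
```

>>> jog_arm([
  [[1,-0.3,-3,0,0],[1,-0.8,-7,0,0],[1,-1.2,-11,0,0],[1,-1.6,-15,0,0],[1,-2,-19,0,0],[1,-2.4,-23,0,0],[1,-2.8,-27,0,0],[1,-3.2,-31,0,0],[1,-3.6,-35,0,0],[1,-4,-38,0,0]],
])

```text
t: 4.8
tool_pos: [0.3929, -0.2613, 0.2344]
ee_rot: [[-0.996, 0.087, -0.002], [0.087, 0.996, 0.001], [0.003, 0.001, -1.0]]
force: [-0.1, 1.3, -1.7]
grip_width: 0.0464
```

>>> jog_arm([
  [[1,-0.2,-2,0,0],[1,-0.4,-4,0,0],[1,-0.6,-5.1,0,0],[1,-0.6,-5.1,0,0],[1,-0.6,-5.1,0,0]],
])

```text
t: 5.3
tool_pos: [0.3883, -0.3095, 0.2355]
ee_rot: [[-0.996, 0.086, -0.001], [0.086, 0.996, 0.001], [0.001, 0.001, -1.0]]
force: [0.0, 0.2, -2.2]
grip_width: 0.0468
```

Run:
```python
from h import *
s=ctrl.state();print(s['tool_pos'],s['joints'],s['force'],s['grip_width'])
im=ctrl.snapshot("wrist"); cv2.imwrite("pics/w2.png",im[:,:,::-1])
im=ctrl.snapshot("side"); cv2.imwrite("pics/s2.png",im[:,:,::-1])
```

```text
[ 0.38832838 -0.30945694  0.235482  ] [-4.44836582e+01 -8.74887540e+00  1.00930715e+02  1.91417252e-02
  8.79156564e+01 -1.29548025e+02] [ 0.00305771  0.1737573  -2.2061854 ] 0.04677373046410202
```

View pics/w2.png

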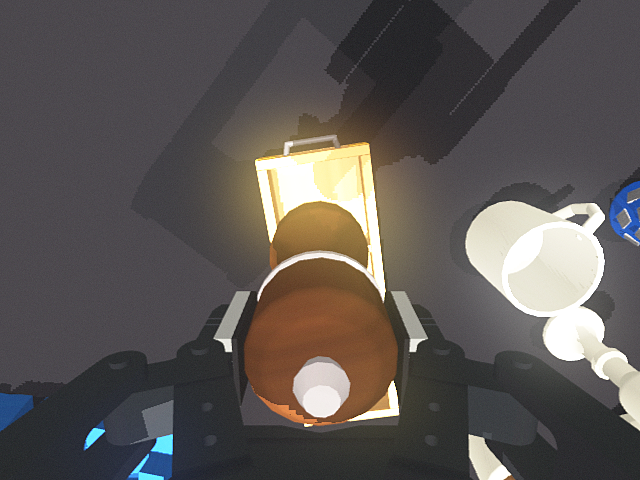

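View pics/s2.png

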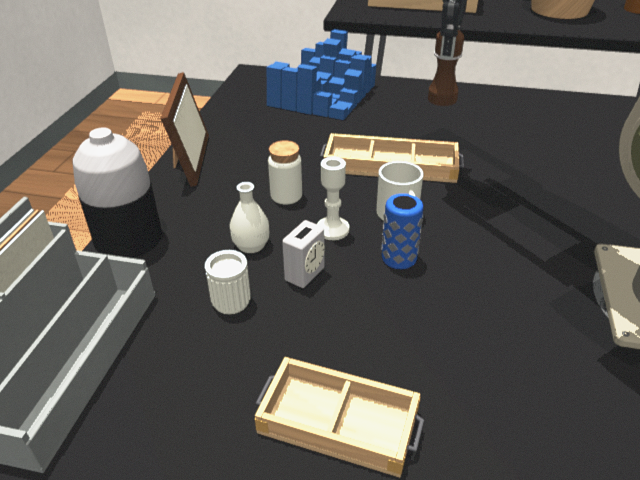

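The mill hangs upright above the near compartment. Lower to about 1 cm above the floor.

>>> jog_arm([
  [[1,0.1,0,-1.5,0],[1,0.2,0,-4,0],[1,0.2,0,-6.5,0],[1,0.2,0,-9,0],[1,0.2,0,-11,0],[1,0.2,0,-12.3,0],[1,0.2,0,-13,0],[1,0.2,0,-13,0]],
])

```text
t: 6.2
tool_pos: [0.3904, -0.3094, 0.1053]
ee_rot: [[-0.996, 0.085, -0.001], [0.085, 0.996, 0.001], [0.001, 0.001, -1.0]]
force: [-0.5, 0.5, -1.9]
grip_width: 0.0468
```

Run:
```python
from h import *
s=ctrl.state();print(s['tool_pos'],s['force'],s['grip_width'])
im=ctrl.snapshot("side"); cv2.imwrite("pics/s3.png",cv2.resize(im[60:220,280:520,::-1],None,fx=3.3,fy=3.3))
```

```text
[ 0.3904216  -0.30939794  0.10528288] [-0.49715723  0.45345716 -1.89523618] 0.046775811459718444
```

View pics/s3.png

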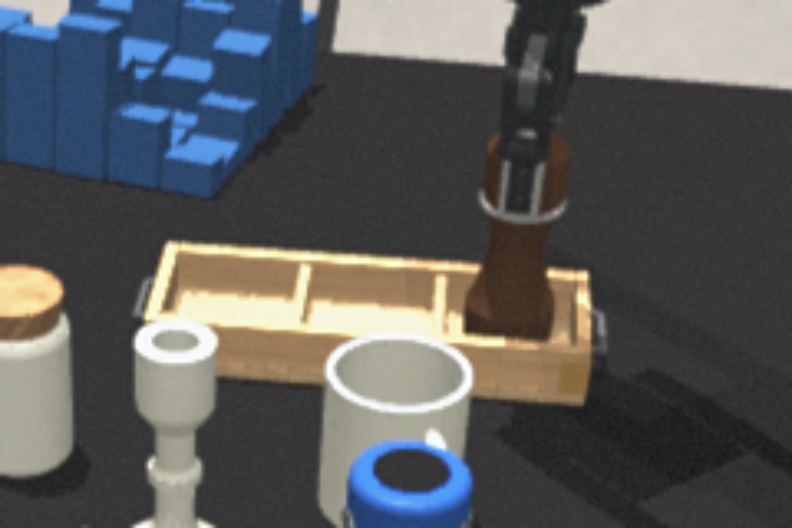

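The mill foot sits within the near compartment. Lower it slowly to the floor.

>>> jog_arm([
  [[1,0,0,-0.2,0],[1,0,0,-0.4,0],[1,0,0,-0.5,0],[1,0,0,-0.6,0],[1,0,0,-0.7,0],[1,0,0,-0.75,0],[1,0,0,-0.75,0]],
])

```text
t: 6.95
tool_pos: [0.3907, -0.3101, 0.0987]
ee_rot: [[-0.996, 0.086, -0.0], [0.086, 0.996, 0.0], [0.0, 0.0, -1.0]]
force: [-0.6, 0.7, -2.5]
grip_width: 0.0464
```

>>> jog_arm([
  [[1,0,0,-0.1,0],[1,0,0,-0.2,0],[1,0,0,-0.2,0]],
])

```text
t: 7.25
tool_pos: [0.3907, -0.31, 0.0966]
ee_rot: [[-0.996, 0.086, -0.0], [0.086, 0.996, 0.0], [0.0, 0.0, -1.0]]
force: [0.3, -0.7, -1.6]
grip_width: 0.0467
```

>>> jog_arm([
  [[1,0,0,-0.1,0],[1,0,0,-0.2,0],[1,0,0,-0.2,0]],
])

```text
t: 7.55
tool_pos: [0.3913, -0.3104, 0.096]
ee_rot: [[-0.996, 0.086, 0.001], [0.086, 0.996, -0.001], [-0.001, -0.001, -1.0]]
force: [-3.0, 2.7, 8.2]
grip_width: 0.0468
```

The mill touched down at 8 N. Release, lift, and move towards the jar.

>>> jog_arm([
  [[0.6,0,0,0,0],[0.3,0,0,0,0],[0,0,0,0,0],[0,0,0,0,0],[0,0,0,1,0],[0,0,0,3,0],[0,0,0,6,0],[0,0,0,9,0],[0,0,0,11,0],[0,0,0,11,0]],
])

```text
t: 8.55
tool_pos: [0.3924, -0.3117, 0.2095]
ee_rot: [[-0.996, 0.086, 0.005], [0.086, 0.996, -0.005], [-0.005, -0.005, -1.0]]
force: [-0.3, 0.2, -0.9]
grip_width: 0.0857
```

>>> jog_arm([
  [[0,2.5,1.5,0,0],[0,6,3.6,0,0],[0,9.5,5.7,0,0],[0,13,7.8,0,0],[0,16.5,9.9,0,0],[0,20,12,0,0],[0,23.5,14.1,0,0],[0,26.3,15.8,0,0],[0,26.3,15.8,0,0],[0,26.3,15.8,0,0]],
])

```text
t: 9.55
tool_pos: [0.6535, -0.1514, 0.2033]
ee_rot: [[-0.996, 0.084, -0.002], [0.084, 0.996, 0.0], [0.002, 0.0, -1.0]]
force: [-0.5, -0.4, 0.3]
grip_width: 0.0852
```

Run:
```python
from h import *
s=ctrl.state();print(s['tool_pos'],s['joints'])
m=ctrl.camera_model("wrist");im=ctrl.snapshot("wrist"); cv2.imwrite("pics/w3.png",im[:,:,::-1])
X=[.6538,-.1524,.104]
print([proj(m,np.add(X,d)) for d in([0,0,0],[.027,0,0],[-.027,0,0],[0,.027,0],[0,-.027,0])])
im=ctrl.snapshot("side"); cv2.imwrite("pics/s4.png",cv2.resize(im[60:220,280:520,::-1],None,fx=3.3,fy=3.3))
```

```text
[ 0.65349188 -0.15142185  0.20327568] [-1.74135971e+01  1.92452268e+01  7.45922149e+01 -1.78443269e-02
  8.62943142e+01 -1.02575668e+02]
[array([317.6916492, 238.6161035]), array([321.37211545, 279.89154367]), array([313.7912818 , 194.87453121]), array([361.94709332, 235.03075467]), array([273.64902289, 242.18421093])]
```

View pics/w3.png

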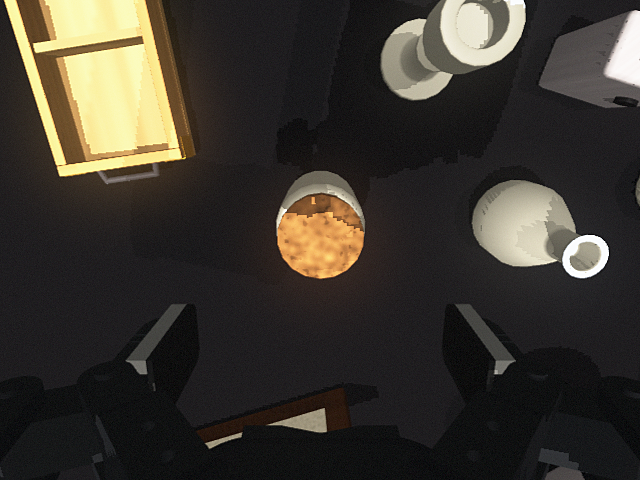

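View pics/s4.png

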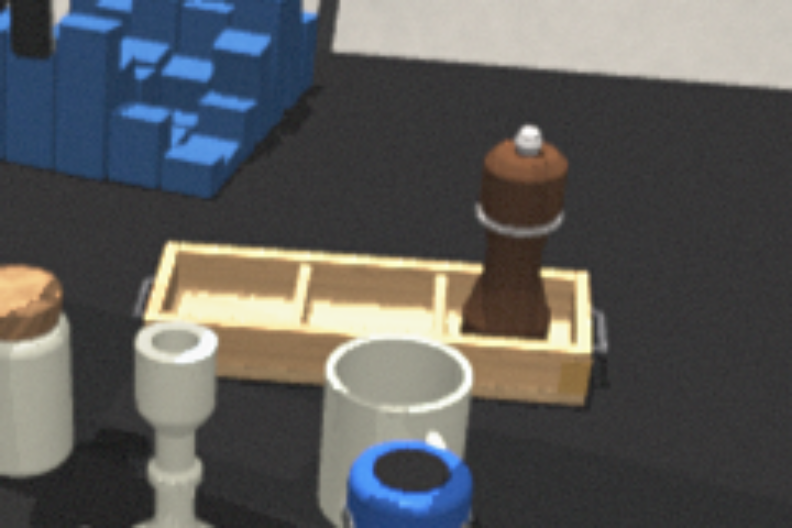

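The mill stands in its compartment, and the jar top is at (320,235), close to the prediction. Descend and grip the jar.

>>> jog_arm([
  [[0,-0.1,0,-3,0],[0,-0.1,0,-6,0],[0,-0.1,0,-9,0],[0,-0.1,0,-12,0],[0,-0.1,0,-14.5,0],[0,-0.1,0,-15.5,0],[0,-0.1,0,-15.8,0],[0,-0.1,0,-15.8,0],[1,-0.1,0,-15.8,0],[1,-0.1,0,-15.8,0]],
])

```text
t: 10.65
tool_pos: [0.654, -0.1524, 0.0488]
ee_rot: [[-0.996, 0.086, 0.003], [0.086, 0.996, -0.001], [-0.003, -0.001, -1.0]]
force: [-0.6, -3.2, 13.1]
grip_width: 0.0596
```

>>> jog_arm([
  [[1,0,0,0,0],[1,0,0,0,0],[1,0,0,0,0],[1,0,0,0,0],[1,0,0,0,0]],
])

```text
t: 11.15
tool_pos: [0.6542, -0.1523, 0.0492]
ee_rot: [[-0.996, 0.085, 0.003], [0.085, 0.996, -0.001], [-0.003, -0.001, -1.0]]
force: [-0.8, 0.7, 5.9]
grip_width: 0.058
```

>>> jog_arm([
  [[1,0,0,0.5,0],[1,0,0,1.5,0],[1,0,0,3,0],[1,0,0,5,0],[1,0,0,7,0],[1,0,0,8.5,0],[1,0,0,9,0],[1,0,0,9,0]],
])

```text
t: 11.95
tool_pos: [0.6534, -0.1523, 0.1382]
ee_rot: [[-0.996, 0.086, 0.002], [0.086, 0.996, -0.001], [-0.002, -0.0, -1.0]]
force: [-0.1, -1.0, -3.5]
grip_width: 0.0581
```

Run:
```python
from h import *
s=ctrl.state();print(s['tool_pos'],s['force'],s['grip_width'])
im=ctrl.snapshot("side"); cv2.imwrite("pics/s5.png",im[:,:,::-1])
```

```text
[ 0.6534381  -0.15231157  0.13820887] [-0.11940151 -1.04291938 -3.53665185] 0.05814076041653585
```

View pics/s5.png

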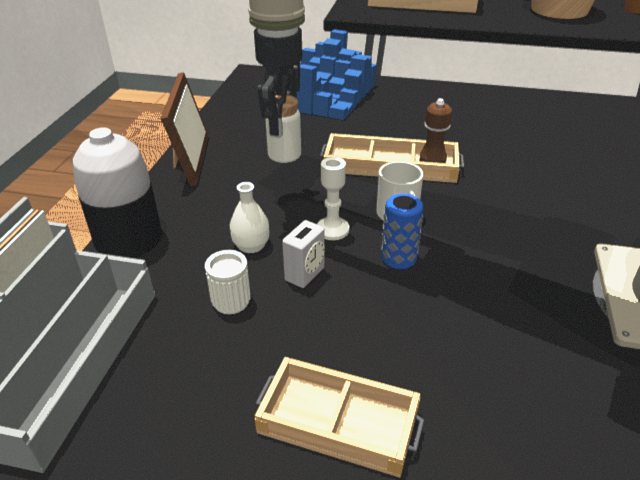

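The jar is held upright. Carry it to the middle compartment.

>>> jog_arm([
  [[1,-1,-0.9,0,0],[1,-3.5,-3,0,0],[1,-6.5,-5.6,0,0],[1,-9.5,-8.1,0,0],[1,-12.5,-10.7,0,0],[1,-15,-12.8,0,0],[1,-17,-14.6,0,0],[1,-17.8,-15.3,0,0],[1,-17.8,-15.3,0,0],[1,-17.8,-15.3,0,0]],
])

```text
t: 13.0
tool_pos: [0.4748, -0.3046, 0.1363]
ee_rot: [[-0.996, 0.086, -0.0], [0.086, 0.996, 0.001], [0.0, 0.001, -1.0]]
force: [1.2, 1.1, -3.8]
grip_width: 0.0584
```

>>> jog_arm([
  [[1,0,0,-1,0],[1,0,0,-2.5,0],[1,0,0,-4,0],[1,0,0,-5.5,0],[1,0,0,-6.5,0],[1,0,0,-7,0],[1,0,0,-7,0]],
])

```text
t: 13.7
tool_pos: [0.4742, -0.3046, 0.0656]
ee_rot: [[-0.996, 0.086, -0.001], [0.086, 0.996, 0.001], [0.002, 0.001, -1.0]]
force: [0.3, -0.0, -2.9]
grip_width: 0.0586
```

Run:
```python
from h import *
s=ctrl.state();print(s['tool_pos'],s['force'],s['grip_width'])
im=ctrl.snapshot("side"); cv2.imwrite("pics/s6.png",cv2.resize(im[60:220,280:520,::-1],None,fx=3.3,fy=3.3))
```

```text
[ 0.47420149 -0.30462742  0.065578  ] [ 0.32087588 -0.03434481 -2.89657381] 0.05856749982884618
```

View pics/s6.png

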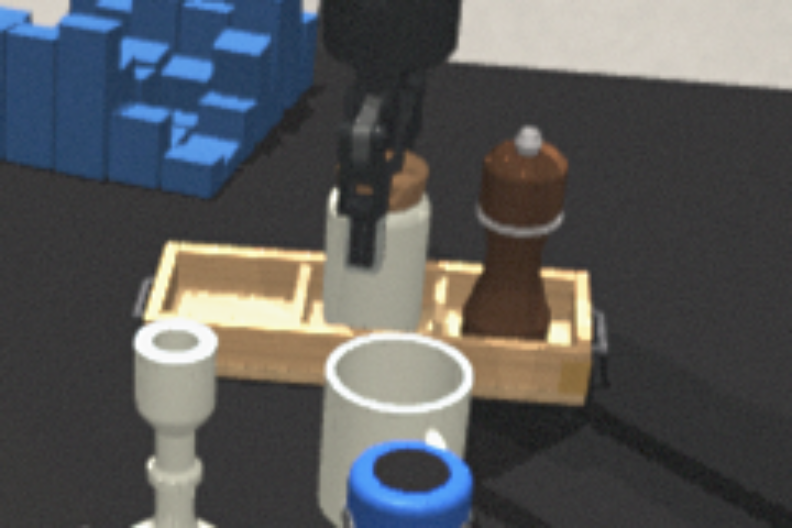

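The jar is centred over the middle compartment with about 9 mm left to go. Lower it in small steps.

>>> jog_arm([
  [[1,0,0,-0.2,0],[1,0,0,-0.4,0],[1,0,0,-0.6,0],[1,0,0,-0.7,0],[1,0,0,-0.7,0]],
])

```text
t: 14.25
tool_pos: [0.4747, -0.305, 0.0596]
ee_rot: [[-0.996, 0.086, -0.0], [0.086, 0.996, 0.0], [0.0, 0.0, -1.0]]
force: [-1.0, -0.7, -3.4]
grip_width: 0.0583
```

>>> jog_arm([
  [[1,0,0,-0.1,0],[1,0,0,-0.2,0],[1,0,0,-0.2,0]],
])

```text
t: 14.55
tool_pos: [0.4747, -0.305, 0.0576]
ee_rot: [[-0.996, 0.086, -0.0], [0.086, 0.996, 0.0], [0.0, 0.0, -1.0]]
force: [0.1, -0.3, -3.2]
grip_width: 0.0581
```

>>> jog_arm([
  [[1,0,0,-0.1,0],[1,0,0,-0.1,0]],
])

```text
t: 14.75
tool_pos: [0.475, -0.3052, 0.0572]
ee_rot: [[-0.996, 0.086, 0.0], [0.086, 0.996, -0.0], [-0.0, -0.0, -1.0]]
force: [-1.5, 1.0, 1.3]
grip_width: 0.0581
```

>>> jog_arm([
  [[0.6,0,0,-0.1,0],[0.3,0,0,-0.1,0],[0,0,0,-0.1,0],[0,0,0,0,0],[0,0,0,1.5,0],[0,0,0,4,0],[0,0,0,8,0],[0,0,0,12,0],[0,0,0,15,0],[0,0,0,15,0]],
])

```text
t: 15.75
tool_pos: [0.4774, -0.3072, 0.2145]
ee_rot: [[-0.996, 0.086, 0.009], [0.086, 0.996, -0.007], [-0.009, -0.006, -1.0]]
force: [0.5, 0.2, 0.9]
grip_width: 0.0855
```

>>> jog_arm([
  [[0,0.7,2.5,1,0],[0,1.7,5.7,2,0],[0,2.8,9.2,2,0],[0,3.9,12.7,2,0],[0,5,16.2,2,0],[0,6,19.7,2,0],[0,6.9,22.7,2,0],[0,7.2,23.7,2,0],[0,7.2,23.7,2,0],[0,7.2,23.7,2,0]],
])

```text
t: 16.75
tool_pos: [0.5465, -0.0689, 0.2268]
ee_rot: [[-0.996, 0.086, -0.0], [0.086, 0.996, -0.001], [0.0, -0.001, -1.0]]
force: [-1.1, -1.2, -0.0]
grip_width: 0.0855
```

Run:
```python
from h import *
s=ctrl.state();print(s['tool_pos'],s['joints'])
m=ctrl.camera_model("wrist");im=ctrl.snapshot("wrist"); cv2.imwrite("pics/w4.png",im[:,:,::-1])
X=[.547,-.0684,.136]
print([proj(m,np.add(X,d)) for d in([0,0,0],[.02,0,0],[-.02,0,0],[0,.02,0],[0,-.02,0])])
im=ctrl.snapshot("side"); cv2.imwrite("pics/s7.png",cv2.resize(im[60:220,280:520,::-1],None,fx=3.3,fy=3.3))
```

```text
[ 0.5465213  -0.06889094  0.22680543] [-1.24925718e+01 -1.32617478e-03  9.35353002e+01 -3.77967471e-02
  8.64751631e+01 -9.75765276e+01]
[array([320.26375118, 242.35729304]), array([323.08841573, 274.06409942]), array([317.30986112, 209.1999327 ]), array([354.13563796, 239.58661047]), array([286.52408559, 245.11716006])]
```

View pics/w4.png

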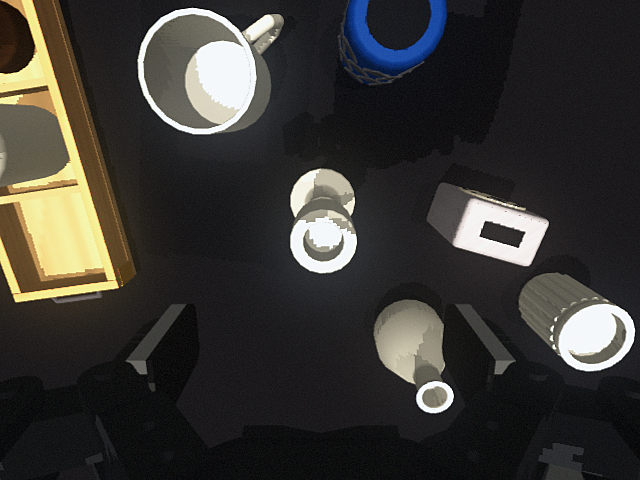

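View pics/s7.png

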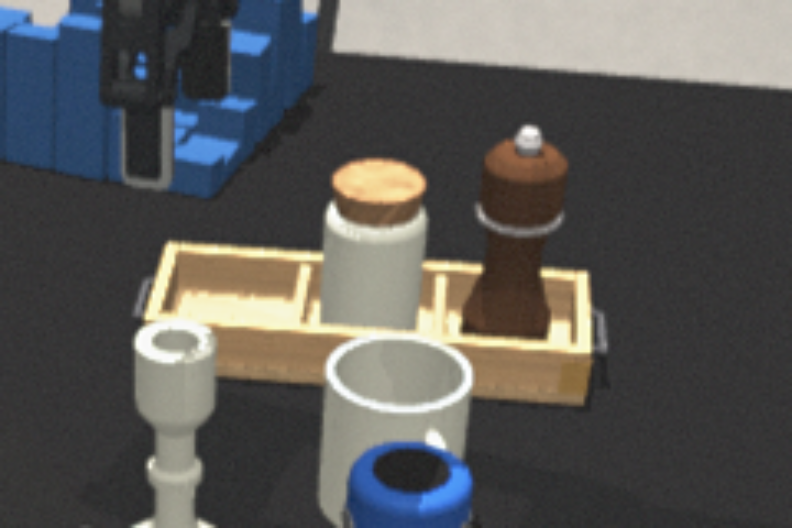

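The mill and jar stand well. The cup is centred at (324,240), about 2 mm to +y. Descend and grip the candlestick.

>>> jog_arm([
  [[0,-0.1,0.25,-2.5,0],[0,-0.1,0.25,-5.5,0],[0,-0.1,0.25,-8.5,0],[0,-0.1,0.25,-11,0],[0,-0.1,0.25,-12.5,0],[0,-0.1,0.25,-12.9,0],[0,-0.1,0.25,-12.9,0],[0,-0.1,0.25,-12.9,0],[1,-0.1,0.25,-12.9,0],[1,-0.1,0.25,-12.9,0]],
])

```text
t: 17.85
tool_pos: [0.5466, -0.0658, 0.0991]
ee_rot: [[-0.996, 0.086, 0.002], [0.086, 0.996, -0.0], [-0.002, -0.0, -1.0]]
force: [-0.9, 0.2, 0.2]
grip_width: 0.0591
```

>>> jog_arm([
  [[1,0,0,0,0],[1,0,0,0,0],[1,0,0,0,0],[1,0,0,0,0],[1,0,0,0,0]],
])

```text
t: 18.35
tool_pos: [0.5463, -0.0659, 0.0986]
ee_rot: [[-0.996, 0.086, 0.001], [0.086, 0.996, -0.001], [-0.001, -0.001, -1.0]]
force: [-1.2, -2.2, 5.1]
grip_width: 0.0393
```

Run:
```python
from h import *
s=ctrl.state();print(s['tool_pos'],s['force'],s['grip_width'])
im=ctrl.snapshot("side"); cv2.imwrite("pics/s8.png",cv2.resize(im[120:280,220:460,::-1],None,fx=3.3,fy=3.3))
```

```text
[ 0.54630318 -0.06594637  0.09860831] [-1.15912821 -2.18812935  5.12367089] 0.03928092471599725
```

View pics/s8.png

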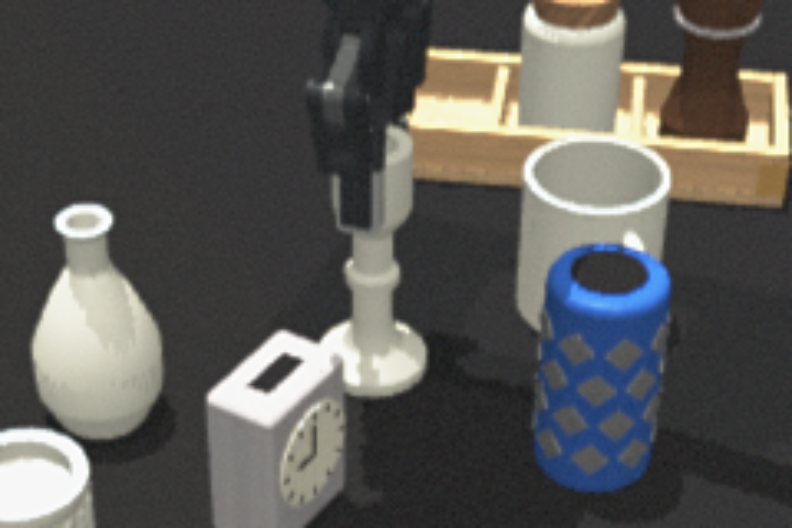

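Candlestick gripped at 39.3 mm. Lift and carry to box_two's far compartment.

>>> jog_arm([
  [[1,0,0,0.5,0],[1,0,0,1.5,0],[1,0,0,3.5,0],[1,0,0,6,0],[1,0,0,8.5,0],[1,0,0,11,0],[1,0,0,12.5,0],[1,0,0,13,0],[1,0,1,13,0],[1,-0.3,3,13,0]],
])

```text
t: 19.4
tool_pos: [0.5422, -0.0356, 0.2262]
ee_rot: [[-0.996, 0.087, -0.002], [0.087, 0.996, 0.0], [0.002, -0.0, -1.0]]
force: [0.3, 0.9, -3.5]
grip_width: 0.0388
```

>>> jog_arm([
  [[1,-0.4,3,0,0],[1,-0.8,6.5,0,0],[1,-1.2,10,0,0],[1,-1.6,13.5,0,0],[1,-2,17,0,0],[1,-2.4,20.5,0,0],[1,-2.8,24,0,0],[1,-3.2,27.5,0,0],[1,-3.5,30.5,0,0],[1,-3.8,32.5,0,0]],
])

```text
t: 20.4
tool_pos: [0.5027, 0.2918, 0.2254]
ee_rot: [[-0.996, 0.084, -0.003], [0.084, 0.996, -0.001], [0.003, -0.001, -1.0]]
force: [0.7, 0.1, -3.3]
grip_width: 0.0386
```

>>> jog_arm([
  [[1,-0.1,1.2,0,0],[1,-0.1,1.7,0,0],[1,-0.1,1.7,0,0],[1,-0.1,1.7,-1,0],[1,-0.1,1.7,-3,0],[1,-0.1,1.7,-5.5,0],[1,-0.1,1.7,-8,0],[1,-0.1,1.7,-10,0],[1,-0.1,1.7,-11,0],[1,-0.1,1.7,-11,0]],
])

```text
t: 21.4
tool_pos: [0.5026, 0.3049, 0.1155]
ee_rot: [[-0.996, 0.087, -0.003], [0.087, 0.996, -0.002], [0.003, -0.002, -1.0]]
force: [-0.0, 0.5, -2.9]
grip_width: 0.0387
```

Run:
```python
from h import *
s=ctrl.state();print(s['tool_pos'],s['force'],s['grip_width'])
im=ctrl.snapshot("side"); cv2.imwrite("pics/s9.png",cv2.resize(im[220:480,220:480,::-1],None,fx=2.3,fy=2.3))
```

```text
[0.5026418  0.30494101 0.11547502] [-0.01617265  0.52443247 -2.88674242] 0.03868987444803904
```

View pics/s9.png

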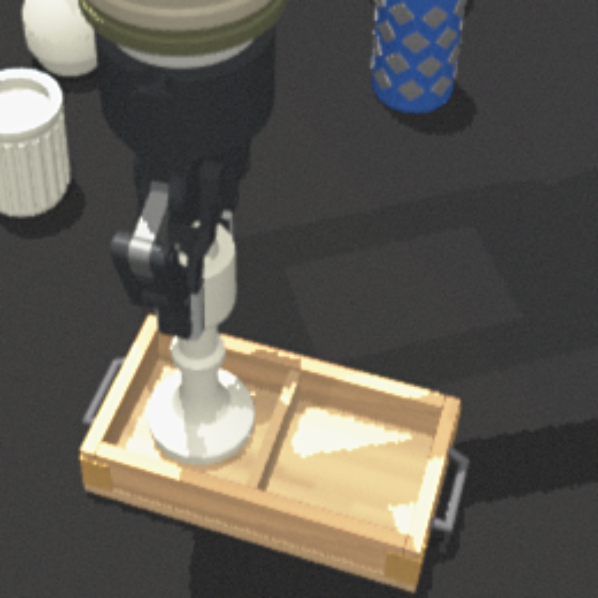

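The foot is centred in the far compartment. Lower it to the floor.

>>> jog_arm([
  [[1,0,0,-0.2,0],[1,0,0,-0.4,0],[1,0,0,-0.55,0],[1,0,0,-0.65,0],[1,0,0,-0.65,0]],
])

```text
t: 21.95
tool_pos: [0.5037, 0.3065, 0.1113]
ee_rot: [[-0.996, 0.086, -0.0], [0.086, 0.996, -0.0], [0.0, -0.0, -1.0]]
force: [-0.4, -0.4, -2.2]
grip_width: 0.0388
```

>>> jog_arm([
  [[1,0,0,-0.1,0],[1,0,0,-0.2,0],[1,0,0,-0.2,0]],
])

```text
t: 22.25
tool_pos: [0.5036, 0.3064, 0.1091]
ee_rot: [[-0.996, 0.086, -0.0], [0.086, 0.996, -0.0], [0.0, -0.0, -1.0]]
force: [-0.1, -0.3, -3.4]
grip_width: 0.0386
```

>>> jog_arm([
  [[1,0,0,-0.1,0],[1,0,0,-0.1,0]],
])

```text
t: 22.45
tool_pos: [0.5036, 0.3064, 0.1081]
ee_rot: [[-0.996, 0.086, -0.0], [0.086, 0.996, -0.0], [0.0, -0.0, -1.0]]
force: [0.1, -0.3, -3.4]
grip_width: 0.0388
```

>>> jog_arm([
  [[1,0,0,-0.1,0],[1,0,0,-0.15,0],[1,0,0,-0.15,0]],
])

```text
t: 22.75
tool_pos: [0.5038, 0.3064, 0.1068]
ee_rot: [[-0.996, 0.086, 0.0], [0.086, 0.996, 0.0], [-0.0, 0.0, -1.0]]
force: [0.7, 0.6, -2.2]
grip_width: 0.039
```

>>> jog_arm([
  [[1,0,0,-0.05,0],[1,0,0,-0.1,0],[1,0,0,-0.1,0]],
])

```text
t: 23.05
tool_pos: [0.5042, 0.3065, 0.1067]
ee_rot: [[-0.996, 0.086, 0.001], [0.086, 0.996, 0.0], [-0.001, 0.0, -1.0]]
force: [-2.3, -2.1, 5.1]
grip_width: 0.0389
```

Contact at 5 N. Release, rise, then move to the clock while turning −1.84 rad.

>>> jog_arm([
  [[0.6,0,0,0,0],[0.3,0,0,0,0],[0,0,0,0,0],[0,0,0,0,0],[0,0,0,1,0],[0,0,0,3,0],[0,0,0,6,0],[0,0,0,9,0],[0,0,0,11,0],[0,0,0,11,0]],
])

```text
t: 24.05
tool_pos: [0.5058, 0.3075, 0.2209]
ee_rot: [[-0.996, 0.086, 0.007], [0.086, 0.996, 0.003], [-0.006, 0.004, -1.0]]
force: [0.8, 0.2, 0.4]
grip_width: 0.0852
```

>>> jog_arm([
  [[0,0.5,-2,0,-0.13],[0,1.2,-5,0,-0.26],[0,2,-8,0,-0.39],[0,2.8,-11,0,-0.52],[0,3.5,-14,0,-0.65],[0,4.2,-17,0,-0.78],[0,5,-20,0,-0.91],[0,5.6,-22.5,0,-1.04],[0,6,-24,0,-1.17],[0,6.2,-24.9,0,-1.3]],
])

```text
t: 25.05
tool_pos: [0.5656, 0.0558, 0.2149]
ee_rot: [[-0.177, 0.984, -0.001], [0.984, 0.177, -0.0], [-0.0, -0.001, -1.0]]
force: [-0.4, 0.6, 0.0]
grip_width: 0.0854
```

>>> jog_arm([
  [[0,0,0,0,-0.13],[0,0,0,0,-0.26],[0,0,0,0,-0.39],[0,0,0,0,-0.5],[0,0,0,0,-0.54],[0,0,0,0,-0.54],[0,0,0,0,-0.54]],
])

```text
t: 25.75
tool_pos: [0.5655, 0.0574, 0.2152]
ee_rot: [[0.346, 0.938, -0.001], [0.938, -0.346, -0.0], [-0.0, -0.001, -1.0]]
force: [-0.9, -0.1, 0.9]
grip_width: 0.0855
```

Run:
```python
from h import *
s=ctrl.state();print(s['tool_pos'],s['joints'],np.degrees(np.arctan2(s['ee_rot'][1,1],s['ee_rot'][0,1])))
m=ctrl.camera_model("wrist");im=ctrl.snapshot("wrist")[:,:,::-1].copy()
X=np.array([.5663,.0576,.086]);a=np.radians(-20.5);u=np.array([np.cos(a),np.sin(a),0]);v=np.array([-np.sin(a),np.cos(a),0])
cv2.polylines(im,[np.round([proj(m,X+i*.019*u+j*.031*v) for i,j in((1,1),(1,-1),(-1,-1),(-1,1))]).astype(int)],True,(0,0,255),1)
cv2.imwrite("pics/w5.png",im)
print(proj(m,X),[proj(m,X+.01*d) for d in np.eye(3)[:2]])
im=ctrl.snapshot("side"); cv2.imwrite("pics/s10.png",cv2.resize(im[220:480,220:480,::-1],None,fx=2.3,fy=2.3))
```

```text
[0.5654575  0.05741514 0.2152422 ] [ 6.30078225e-01  3.08417242e+00  9.16038436e+01 -1.02480891e-03
  8.53619326e+01  2.08828198e+01] -20.252665840438123
[320.71683351 226.70476228] [array([334.58058499, 221.757529  ]), array([315.58433438, 213.19177691])]
```

View pics/w5.png

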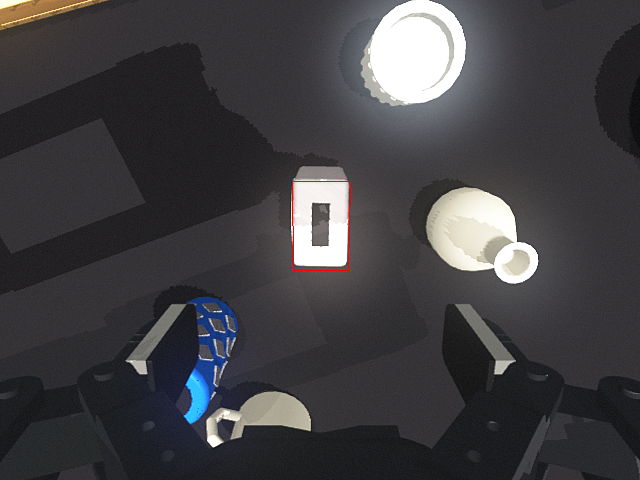

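View pics/s10.png

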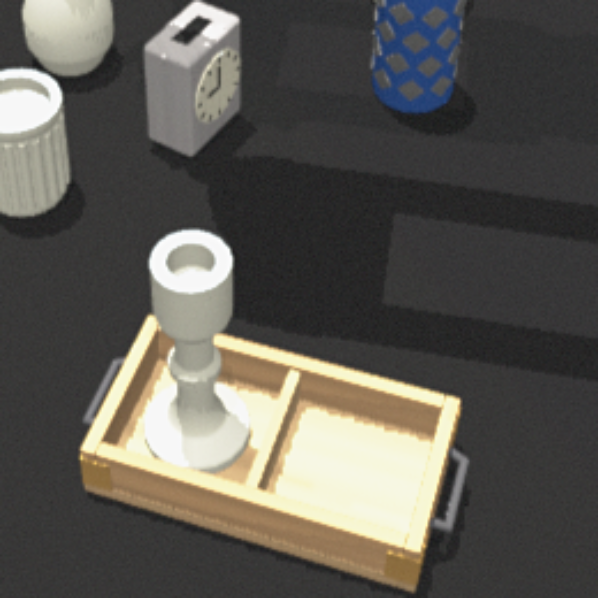

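The candlestick stands in its compartment. The clock's top is at (321,224), aligned with the jaws and about 2 mm to +y. Descend and grip.

>>> jog_arm([
  [[0,0,0.2,-3,0],[0,0,0.2,-6,0],[0,0,0.2,-9,0],[0,0,0.2,-12,0],[0,0,0.2,-14.5,0],[0,0,0.2,-16.3,0],[0,0,0.2,-17,0],[0,0,0.2,-17,0],[0.5,0,0.2,-17,0],[1,0,0.2,-17,0]],
])

```text
t: 26.85
tool_pos: [0.567, 0.0594, 0.0474]
ee_rot: [[0.347, 0.938, 0.003], [0.938, -0.347, 0.0], [0.001, 0.002, -1.0]]
force: [-0.5, 0.3, -0.5]
grip_width: 0.0594
```

>>> jog_arm([
  [[1,0,0,0,0],[1,0,0,0,0],[1,0,0,0,0],[1,0,0,0,0],[1,0,0,0,0]],
])

```text
t: 27.35
tool_pos: [0.5666, 0.0594, 0.0471]
ee_rot: [[0.347, 0.938, 0.002], [0.938, -0.347, -0.0], [0.001, 0.002, -1.0]]
force: [-1.9, -0.2, 5.7]
grip_width: 0.0374
```

>>> jog_arm([
  [[1,0,0,0.5,0],[1,0,0,1.5,0],[1,0,0,3.5,0],[1,0,0,6,0],[1,0,0,8.5,0],[1,0,0,10,0],[1,0,0,10,0]],
])

```text
t: 28.05
tool_pos: [0.5676, 0.0594, 0.149]
ee_rot: [[0.348, 0.938, 0.005], [0.938, -0.348, 0.0], [0.002, 0.005, -1.0]]
force: [0.2, -0.0, -3.0]
grip_width: 0.0376
```

Run:
```python
from h import *
s=ctrl.state();print(s['tool_pos'],s['force'],s['grip_width'])
im=ctrl.snapshot("side"); cv2.imwrite("pics/s11.png",im[:,:,::-1])
```

```text
[0.56764171 0.05944787 0.14897767] [ 0.15938033 -0.03991606 -3.03321514] 0.037580839963421465
```

View pics/s11.png

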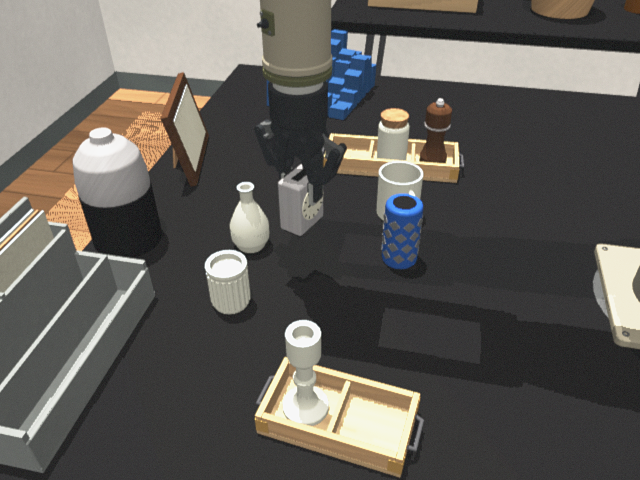

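The clock is held level at 37.6 mm. Carry it to the near compartment along the base side, turning back on the way.

>>> jog_arm([
  [[1,-1,0.5,1,0.05],[1,-3.5,2,2,0.17],[1,-6,4,3,0.3],[1,-8.5,6,3,0.43],[1,-11,8,3,0.56],[1,-13,10,3,0.69],[1,-14.5,12,3,0.82],[1,-14.7,14,3,0.95],[1,-14.7,16,3,1.08],[1,-14.7,18,3,1.21]],
])

```text
t: 29.1
tool_pos: [0.4175, 0.2398, 0.1738]
ee_rot: [[-0.758, 0.652, -0.002], [0.652, 0.758, -0.001], [0.001, -0.002, -1.0]]
force: [-0.4, -0.5, -2.1]
grip_width: 0.0378
```

>>> jog_arm([
  [[1,0,1.5,0,0.13],[1,0,3,0,0.26],[1,0,4.5,0,0.39],[1,0,5.8,0,0.5],[1,0,6.8,0,0.58],[1,0,7.4,0,0.61],[1,0,7.6,0,0.61],[1,0,7.6,0,0.61],[1,0,7.6,0,0.61]],
])

```text
t: 30.0
tool_pos: [0.4186, 0.3149, 0.1754]
ee_rot: [[-0.994, 0.107, -0.001], [0.107, 0.994, -0.0], [0.0, -0.001, -1.0]]
force: [0.7, -0.2, -1.9]
grip_width: 0.0372
```

>>> jog_arm([
  [[1,0,0,-1,0],[1,0,0,-3,0],[1,0,0,-5.5,0],[1,0,0,-8,0],[1,0,0,-10,0],[1,0,0,-11,0],[1,0,0,-11,0]],
])

```text
t: 30.7
tool_pos: [0.4175, 0.3144, 0.0638]
ee_rot: [[-0.994, 0.106, -0.003], [0.106, 0.994, -0.002], [0.003, -0.002, -1.0]]
force: [0.8, 0.3, -2.4]
grip_width: 0.0377
```

Run:
```python
from h import *
s=ctrl.state();print(s['tool_pos'],s['force'],s['grip_width'])
im=ctrl.snapshot("side"); cv2.imwrite("pics/s12.png",cv2.resize(im[220:480,220:480,::-1],None,fx=2.3,fy=2.3))
```

```text
[0.41745024 0.31436276 0.06376815] [ 0.80051696  0.27430762 -2.39134922] 0.03769849504326298
```

View pics/s12.png

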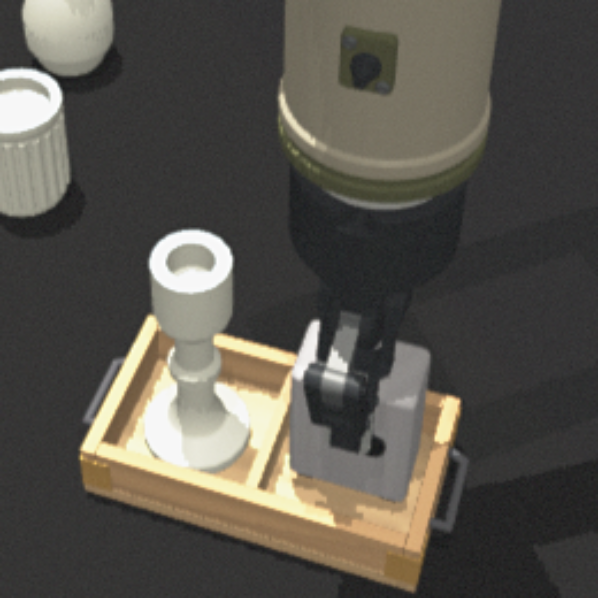

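The clock fits in the near compartment with clearance. Lower it slowly.

>>> jog_arm([
  [[1,0.1,0,-0.2,0],[1,0.1,0,-0.4,0],[1,0.1,0,-0.5,0],[1,0.1,0,-0.6,0],[1,0.1,0,-0.6,0]],
])

```text
t: 31.25
tool_pos: [0.4198, 0.3155, 0.0599]
ee_rot: [[-0.994, 0.106, 0.0], [0.106, 0.994, 0.0], [-0.0, 0.0, -1.0]]
force: [-0.1, -0.4, -1.4]
grip_width: 0.0374
```

>>> jog_arm([
  [[1,0,0,-0.1,0],[1,0,0,-0.2,0],[1,0,0,-0.2,0]],
])

```text
t: 31.55
tool_pos: [0.4196, 0.3153, 0.0576]
ee_rot: [[-0.994, 0.106, -0.0], [0.106, 0.994, -0.0], [0.0, -0.0, -1.0]]
force: [0.5, 0.2, -3.1]
grip_width: 0.0375
```

>>> jog_arm([
  [[1,0,0,-0.1,0],[1,0,0,-0.1,0]],
])

```text
t: 31.75
tool_pos: [0.4197, 0.3153, 0.0566]
ee_rot: [[-0.994, 0.106, -0.0], [0.106, 0.994, -0.0], [0.0, -0.0, -1.0]]
force: [-0.9, -0.8, -2.1]
grip_width: 0.038
```

>>> jog_arm([
  [[1,0,0,-0.1,0],[1,0,0,-0.15,0],[1,0,0,-0.15,0]],
])

```text
t: 32.05
tool_pos: [0.4197, 0.3154, 0.0552]
ee_rot: [[-0.994, 0.106, -0.0], [0.106, 0.994, -0.0], [0.0, -0.0, -1.0]]
force: [-0.7, -1.1, -3.3]
grip_width: 0.0377
```

>>> jog_arm([
  [[1,0,0,-0.05,0],[1,0,0,-0.1,0],[1,0,0,-0.1,0]],
])

```text
t: 32.35
tool_pos: [0.4199, 0.3154, 0.0551]
ee_rot: [[-0.994, 0.106, 0.0], [0.106, 0.994, -0.0], [-0.0, -0.0, -1.0]]
force: [-4.0, -2.4, 6.4]
grip_width: 0.0375
```

Contact. Release, rise, and go to the holder.

>>> jog_arm([
  [[0.6,0,0,0,0],[0.3,0,0,0,0],[0,0,0,0,0],[0,0,0,0,0],[0,0,0,1.5,0],[0,0,0,4,0],[0,0,0,8,0],[0,0,0,12,0],[0,0,0,15,0],[0,0,0,15,0]],
])

```text
t: 33.35
tool_pos: [0.4225, 0.3172, 0.2116]
ee_rot: [[-0.994, 0.106, 0.009], [0.106, 0.994, 0.006], [-0.008, 0.006, -1.0]]
force: [1.6, 0.4, 0.0]
grip_width: 0.0854
```

>>> jog_arm([
  [[0,2.5,-1.8,0,0],[0,5.8,-4.2,0,0],[0,9,-6.6,0,0],[0,12.2,-8.9,0,0],[0,15.5,-11.3,0,0],[0,18.7,-13.7,0,0],[0,21.9,-16,0,0],[0,24.1,-17.6,0,0],[0,24.1,-17.6,0,0],[0,24.1,-17.6,0,0]],
])

```text
t: 34.35
tool_pos: [0.6606, 0.139, 0.2038]
ee_rot: [[-0.994, 0.107, -0.001], [0.107, 0.994, 0.0], [0.001, 0.0, -1.0]]
force: [-0.8, -0.5, 0.5]
grip_width: 0.0855
```

Run:
```python
from h import *
s=ctrl.state();print(s['tool_pos'],s['joints'])
m=ctrl.camera_model("wrist");im=ctrl.snapshot("wrist"); cv2.imwrite("pics/w6.png",im[:,:,::-1])
X=[.6611,.1394,.078]
print([proj(m,np.add(X,d)) for d in([0,0,0],[.01,0,0],[0,.01,0])])
im=ctrl.snapshot("side"); cv2.imwrite("pics/s13.png",cv2.resize(im[220:480,220:480,::-1],None,fx=2.3,fy=2.3))
```

```text
[0.66062129 0.13899627 0.2038353 ] [ 7.52260241e+00  1.98283856e+01  7.38191892e+01  1.78166441e-02
  8.64195958e+01 -7.63524178e+01]
[array([320.04078649, 227.6943503 ]), array([321.61025371, 241.90755753]), array([334.87007419, 226.1583599 ])]
```

View pics/w6.png

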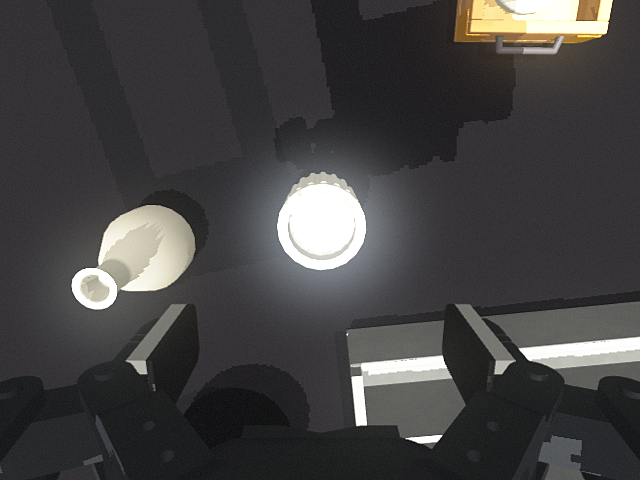

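View pics/s13.png

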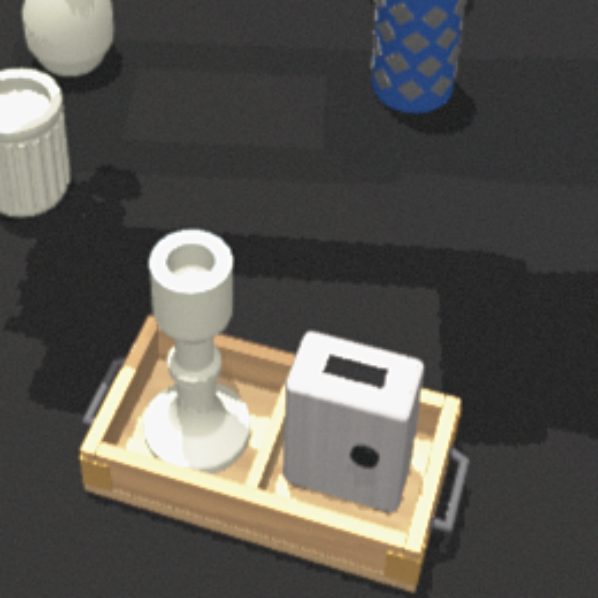

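The mantelpiece lot is standing. The holder is centred at (321,225). Descend and grip.

>>> jog_arm([
  [[0,-0.1,0.1,-3,0],[0,-0.1,0.1,-6,0],[0,-0.1,0.1,-9,0],[0,-0.1,0.1,-12,0],[0,-0.1,0.1,-14.5,0],[0,-0.1,0.1,-15.5,0],[0,-0.1,0.1,-15.8,0],[0,-0.1,0.1,-15.8,0],[1,-0.1,0.1,-15.8,0],[1,-0.1,0.1,-15.8,0]],
])

```text
t: 35.45
tool_pos: [0.661, 0.1406, 0.0483]
ee_rot: [[-0.994, 0.106, 0.003], [0.106, 0.994, 0.0], [-0.003, 0.001, -1.0]]
force: [0.1, 0.6, 5.6]
grip_width: 0.0592
```

>>> jog_arm([
  [[1,0,0,0,0],[1,0,0,0,0],[1,0,0,0,0],[1,0,0,0,0],[1,0,0,0,0]],
])

```text
t: 35.95
tool_pos: [0.6614, 0.1406, 0.0488]
ee_rot: [[-0.994, 0.106, 0.004], [0.106, 0.994, 0.001], [-0.003, 0.001, -1.0]]
force: [-1.2, 0.8, 6.2]
grip_width: 0.0577
```

>>> jog_arm([
  [[1,0,0,0.5,0],[1,0,0,1.5,0],[1,0,0,3.5,0],[1,0,0,6,0],[1,0,0,9,0],[1,0,0,12,0],[1,0,0,14.5,0],[1,0,0,15.5,0],[1,0,0,15.5,0]],
])

```text
t: 36.85
tool_pos: [0.6609, 0.1405, 0.2038]
ee_rot: [[-0.994, 0.106, 0.004], [0.106, 0.994, 0.0], [-0.004, 0.001, -1.0]]
force: [-0.0, -0.3, -2.0]
grip_width: 0.0578
```

Run:
```python
from h import *
s=ctrl.state();print(s['tool_pos'],s['force'],s['grip_width'])
im=ctrl.snapshot("side"); cv2.imwrite("pics/s14.png",im[:,:,::-1])
```

```text
[0.66086693 0.14054583 0.2037722 ] [-0.01344576 -0.25785818 -1.99888609] 0.05779675739236696
```

View pics/s14.png

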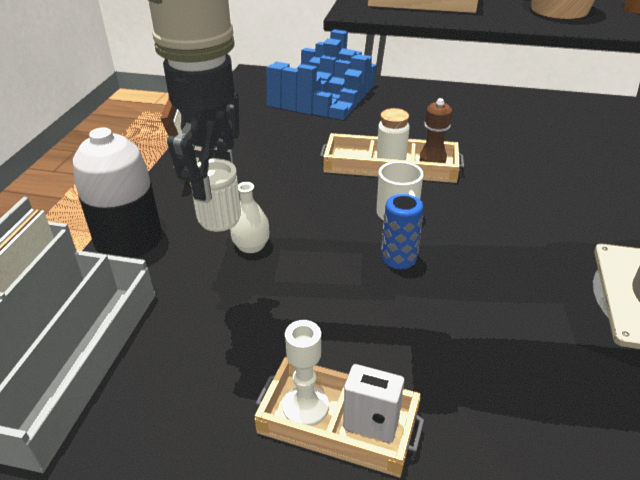

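The holder is lifted. Carry it to box_three's far compartment.

>>> jog_arm([
  [[1,-0.5,-1,0,0],[1,-1.5,-3.5,0,0],[1,-3,-7,0,0],[1,-4,-11,0,0],[1,-5,-15,0,0],[1,-6,-19,0,0],[1,-7,-23,0,0],[1,-7.8,-27,0,0],[1,-8.5,-31,0,0],[1,-9,-34.5,0,0]],
])

```text
t: 37.9
tool_pos: [0.5674, -0.2066, 0.199]
ee_rot: [[-0.994, 0.107, -0.003], [0.107, 0.994, 0.001], [0.004, 0.001, -1.0]]
force: [0.5, -0.9, -2.5]
grip_width: 0.0574
```

>>> jog_arm([
  [[1,-0.4,-3.5,0,0],[1,-0.8,-6.5,0,0],[1,-1.1,-8.8,0,0],[1,-1.2,-9.6,0,0],[1,-1.2,-9.6,0,0],[1,-1.2,-9.6,0,0]],
])

```text
t: 38.5
tool_pos: [0.5573, -0.2996, 0.2002]
ee_rot: [[-0.994, 0.106, -0.001], [0.106, 0.994, 0.002], [0.002, 0.001, -1.0]]
force: [0.8, 0.4, -3.1]
grip_width: 0.0577
```

Run:
```python
from h import *
s=ctrl.state();print(s['tool_pos'],s['force'],s['grip_width'])
im=ctrl.snapshot("wrist"); cv2.imwrite("pics/w7.png",im[:,:,::-1])
im=ctrl.snapshot("side"); cv2.imwrite("pics/s15.png",cv2.resize(im[60:220,280:520,::-1],None,fx=3.3,fy=3.3))
```

```text
[ 0.55728149 -0.2996117   0.20017905] [ 0.77665155  0.39934537 -3.06720195] 0.05767070303537256
```

View pics/w7.png

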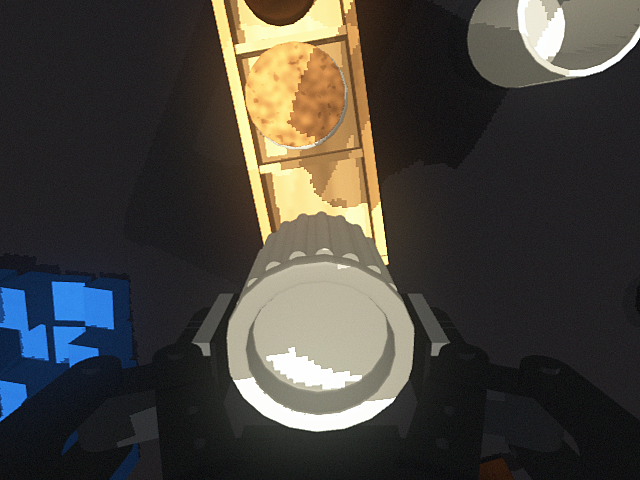

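View pics/s15.png

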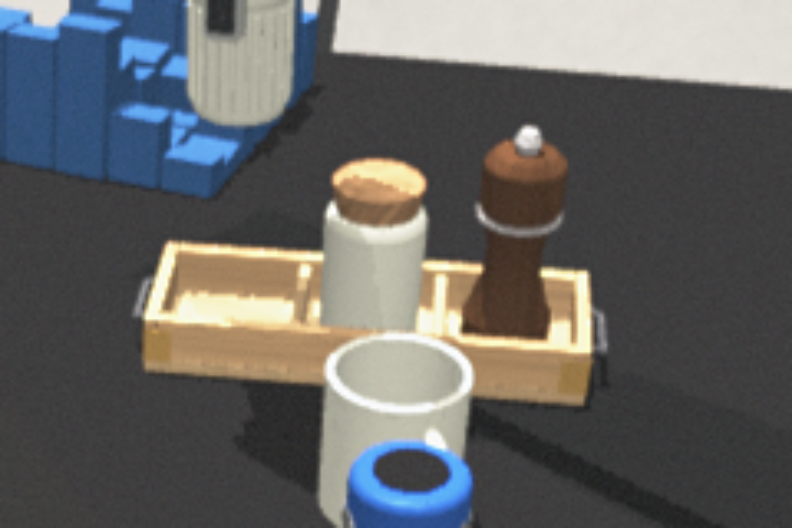

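Box_three hasn't moved, and the holder is over the far compartment. Lower it.

>>> jog_arm([
  [[1,0.1,0,-1.5,0],[1,0.1,0,-4,0],[1,0.1,0,-6.5,0],[1,0.1,0,-9,0],[1,0.1,0,-11,0],[1,0.1,0,-12.5,0],[1,0.1,0,-13.2,0],[1,0.1,0,-13.2,0]],
])

```text
t: 39.4
tool_pos: [0.5582, -0.2998, 0.0679]
ee_rot: [[-0.994, 0.105, -0.002], [0.105, 0.994, 0.001], [0.002, 0.001, -1.0]]
force: [0.2, -0.3, -3.3]
grip_width: 0.0573
```

Run:
```python
from h import *
s=ctrl.state();print(s['tool_pos'],s['force'],s['grip_width'])
im=ctrl.snapshot("side"); cv2.imwrite("pics/s16.png",cv2.resize(im[60:220,280:520,::-1],None,fx=3.3,fy=3.3))
```

```text
[ 0.55815793 -0.29978077  0.06789412] [ 0.18424435 -0.2582236  -3.26782085] 0.05726467612712219
```

View pics/s16.png

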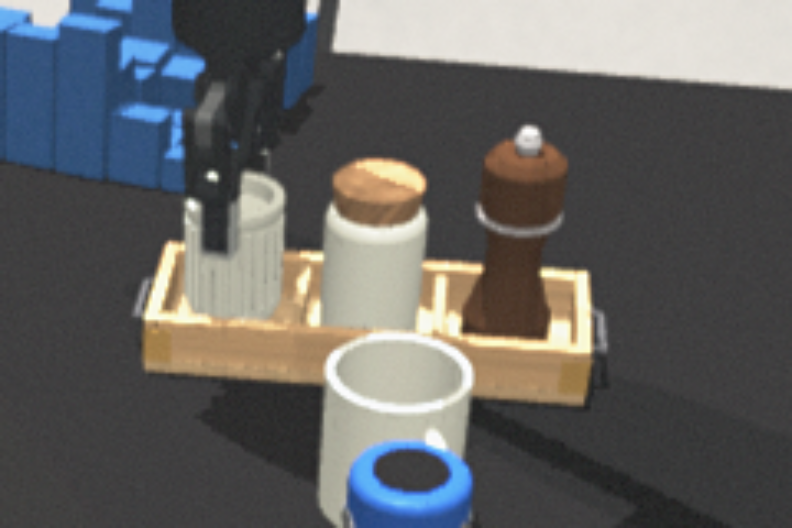

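The holder is inside the far compartment, about 11 mm above the floor. Set it down.

>>> jog_arm([
  [[1,0,0,-0.2,0],[1,0,0,-0.4,0],[1,0,0,-0.6,0],[1,0,0,-0.75,0],[1,0,0,-0.75,0]],
])

```text
t: 39.95
tool_pos: [0.5586, -0.3005, 0.0616]
ee_rot: [[-0.994, 0.106, -0.0], [0.106, 0.994, 0.0], [0.0, 0.0, -1.0]]
force: [-0.0, 0.3, -2.5]
grip_width: 0.0575
```

>>> jog_arm([
  [[1,0,0,-0.1,0],[1,0,0,-0.2,0],[1,0,0,-0.2,0]],
])

```text
t: 40.25
tool_pos: [0.5587, -0.3005, 0.0596]
ee_rot: [[-0.994, 0.106, -0.0], [0.106, 0.994, 0.0], [0.0, 0.0, -1.0]]
force: [0.6, -0.2, -1.8]
grip_width: 0.0578
```

>>> jog_arm([
  [[1,0,0,-0.1,0],[1,0,0,-0.15,0],[1,0,0,-0.15,0]],
])

```text
t: 40.55
tool_pos: [0.5587, -0.3006, 0.0582]
ee_rot: [[-0.994, 0.106, -0.0], [0.106, 0.994, 0.0], [0.0, 0.0, -1.0]]
force: [0.3, 0.1, -1.9]
grip_width: 0.0574
```

>>> jog_arm([
  [[1,0,0,-0.1,0],[1,0,0,-0.15,0],[1,0,0,-0.15,0]],
])

```text
t: 40.85
tool_pos: [0.5589, -0.3006, 0.057]
ee_rot: [[-0.994, 0.106, 0.0], [0.106, 0.994, -0.0], [-0.0, -0.0, -1.0]]
force: [-0.1, 0.4, -0.7]
grip_width: 0.0577
```

>>> jog_arm([
  [[1,0,0,-0.05,0],[1,0,0,-0.1,0],[1,0,0,-0.1,0]],
])

```text
t: 41.15
tool_pos: [0.5593, -0.3008, 0.0569]
ee_rot: [[-0.994, 0.105, 0.001], [0.105, 0.994, -0.001], [-0.001, -0.0, -1.0]]
force: [-2.6, 2.0, 5.3]
grip_width: 0.058
```

Contact. Release and retreat upward, then away.

>>> jog_arm([
  [[0.6,0,0,0,0],[0.3,0,0,0,0],[0,0,0,0,0],[0,0,0,0,0],[0,0,0,1.5,0],[0,0,0,4,0],[0,0,0,8,0],[0,0,0,12,0],[0,0,0,16,0],[0,0,0,18,0]],
])

```text
t: 42.15
tool_pos: [0.5602, -0.3015, 0.2423]
ee_rot: [[-0.994, 0.106, 0.006], [0.106, 0.994, -0.004], [-0.006, -0.003, -1.0]]
force: [-0.6, -1.2, 1.4]
grip_width: 0.0856
```

>>> jog_arm([
  [[0,1,3,0,0],[0,2,6,0,0],[0,3,9,0,0],[0,4,12,0,0],[0,5,15,0,0],[0,6,18,0,0],[0,7,20,0,0],[0,7,20,0,0],[0,7,20,0,0]],
])

```text
t: 43.05
tool_pos: [0.6289, -0.1004, 0.2367]
ee_rot: [[-0.995, 0.104, 0.001], [0.104, 0.995, -0.001], [-0.001, -0.001, -1.0]]
force: [0.6, -1.6, -0.0]
grip_width: 0.0853
```

Run:
```python
from h import *
s=ctrl.state();print(s['t'],s['tool_pos'],s['force'],s['grip_width'])
im=ctrl.snapshot("top"); cv2.imwrite("pics/topE.png",im[:,:,::-1])
im=ctrl.snapshot("side"); cv2.imwrite("pics/sE.png",im[:,:,::-1])
```

```text
43.05 [ 0.62886259 -0.10041205  0.23668787] [ 0.6491935  -1.5946291  -0.01851098] 0.08533518420416043
```

View pics/topE.png

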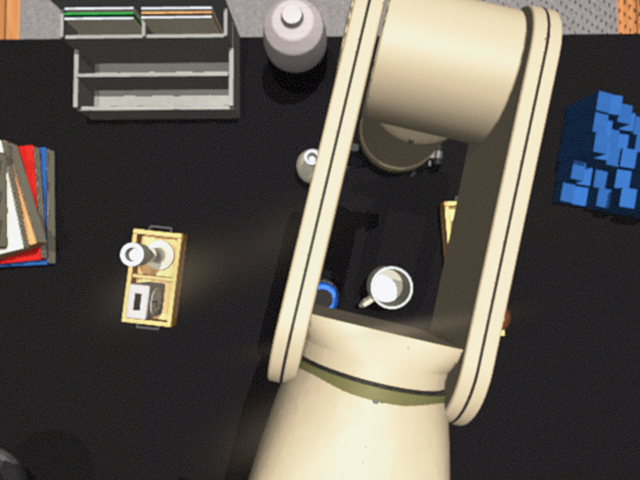

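View pics/sE.png

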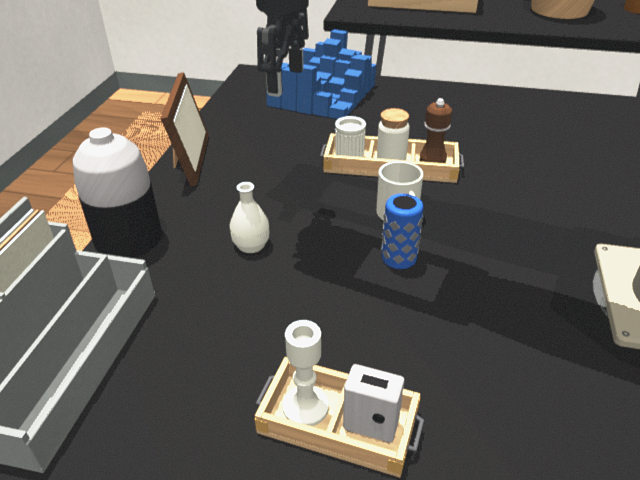

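Both lots look right in the side view, but the arm hides box_three from above. I'll move it aside and measure.

>>> jog_arm([
  [[0,0,3,0,0],[0,0,7,0,0],[0,-1,11,0,0],[0,-2,15,0,0],[0,-3,18,0,0],[0,-4,20,0,0],[0,-4,20,0,0],[0,-4,20,0,0],[0,-4,20,0,0]],
])

```text
t: 44.05
tool_pos: [0.5891, 0.0979, 0.2359]
ee_rot: [[-0.994, 0.107, 0.0], [0.107, 0.994, -0.0], [-0.0, -0.0, -1.0]]
force: [0.0, -0.2, -0.9]
grip_width: 0.0852
```

Run:
```python
from h import *
s=ctrl.state();print(s['t'],s['tool_pos'],np.abs(s['joint_vel']).max())
im=ctrl.snapshot("top")[:,:,::-1].copy(); cv2.imwrite("pics/topF.png",im)
a=cv2.resize(im[185:350,420:540],None,fx=3.5,fy=3.5,interpolation=cv2.INTER_CUBIC)
b=cv2.resize(im[215:340,105:205],None,fx=3.7,fy=3.7,interpolation=cv2.INTER_CUBIC)
h=max(a.shape[0],b.shape[0]);p=lambda x:cv2.copyMakeBorder(x,0,h-x.shape[0],0,0,0)
# expected circle centres of tops at compartment centres
cv2.imwrite("pics/topG.png",np.hstack([p(b),p(a)])); print(a.shape,b.shape)
m=ctrl.camera_model("top")
for n,c,z in(("mill knob",(.3904,-.310),.147),("jar",(.4743,-.3053),.112),("holder",(.5582,-.3006),.086),("stick",(.5034,.306),.144),("clock",(.4198,.315),.094)): print(n,proj(m,[*c,z]).round(1))
```

```text
44.05 [0.58914361 0.0979122  0.23594947] 0.38908491237033216
(578, 420, 3) (462, 370, 3)
mill knob [499.6 320.4]
jar [488.1 269.3]
holder [479.3 222.6]
stick [131.  254.9]
clock [137.  302.2]
```

View pics/topG.png

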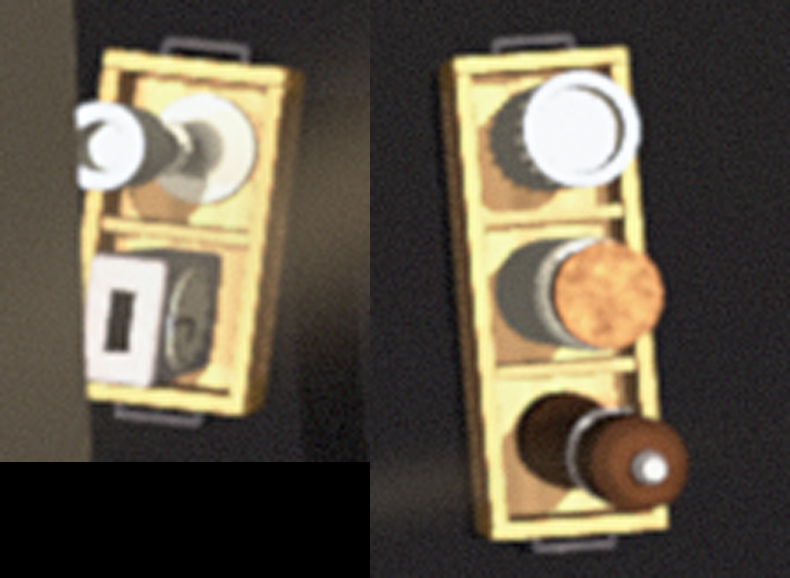

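View pics/topF.png

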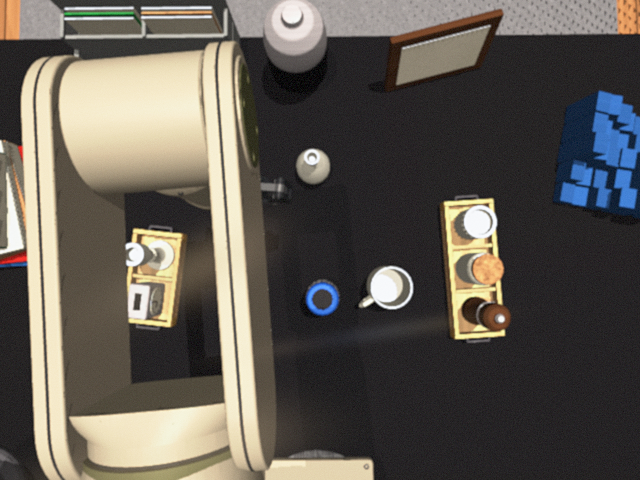

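Every top centre is within about 2 px (3 mm) of its compartment prediction. Mug, vase and speaker are where they began, and the arm is clear, so I'm handing in.

```bash
python3 -c "
from workcell import ctrl
print(ctrl.hand_in())"
```

```text
the job is handed in; nothing more can be done
None
```

All five pieces stand upright, each in its own compartment, and I handed the job in at about 44 s of the 134 s allowed. The hand-in gave no verdict.

- **Supper-table lot:** in the three-compartment box, the low holder is in the far compartment, the cork-lidded jar in the middle one and the pepper mill in the near one.
- **Mantelpiece lot:** in the two-compartment box, the candlestick is in the far compartment and the clock in the near one.
- **Setting down:** I lowered each piece in millimetre steps until the wrist force showed contact, at most 8 N, before opening the jaws.

In the last top view, every piece's top centre was within about 2 pixels (roughly 3 mm) of where a centred, upright piece should appear. By eye in the last pictures, the mug, bud vase and speaker were where they began, and the arm was clear of everything. No check failed or disagreed.

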